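# Hang three dive torches on the balance bar

## Task

Hang the three look-alike torches by their hooks on the pivoting bar, one in each of its three slots, so that the bar ends level. One torch has its batteries in and weighs as much as the two empty ones together: feel which by lifting, hang an empty one first, then the others on alternate sides, because the bar must never lean so far that it knocks on its stops. Do not topple a torch, and leave the mask, brush and shells where they are.

Things in the scene. Friction and masses are not known exactly. Their poses are not given: they have to be found in the camera images.
- bar (a joint): tilt of the pivoting bar, rad: 0 = level, positive = its left end (+y) up, right end down; turns about the stand's x axis; stops at +-0.185. A soft centring spring and damper in the pivot let it lean 0.11 rad for one empty torch (180 g) hung 140 mm from the pivot, in proportion to weight x distance; it settles without swinging.
- stand: balance stand, fixed: wooden foot 120 (x) x 150 (y) x 14 mm, round post 18 mm thick, and on top the bar: an aluminium rod 12 mm thick, 390 mm long, along the stand's y axis, pivoted at its middle 215 mm above the foot's underside. Origin: centre of the foot's underside. Its -x side faces the robot.
- slot_left_inner (a point): hanging slot on the rod 115 mm left (+y) of the pivot, the inner of the two left slots (a solid rubber sleeve parts them): a free length of 18 mm of the 12 mm rod between two rubber collars 24 mm in diameter; the point is on the rod's axis, midway between the collars, and moves as the bar tilts. Axes as the stand's at tilt 0.
- slot_left_outer (a point): hanging slot on the rod 165 mm left (+y) of the pivot, the outer of the two left slots: a free length of 18 mm of the 12 mm rod between two rubber collars 24 mm in diameter; the point is on the rod's axis, midway between the collars, and moves as the bar tilts. Axes as the stand's at tilt 0.
- slot_right (a point): hanging slot on the rod 140 mm right (-y) of the pivot, the only slot on the right arm: a free length of 18 mm of the 12 mm rod between two rubber collars 24 mm in diameter; the point is on the rod's axis, midway between the collars, and moves as the bar tilts. Axes as the stand's at tilt 0.
- torch_a_mid (a point): one of three identical-looking aluminium torches, each standing on its lens, 206 mm high; two weigh about 180 g, one 360 g. Point: on its axis, 103 mm above the underside, z up. Head 44 mm thick, barrel 31 to 33 mm up to 88 mm above the underside, then an 8 mm wire hook in the x-z plane, then an upright black grip tab 10 (x) x 16 (y) mm, free from 162 to 206 mm up: pinch it across x.
- torch_a_seat (a point): same torch: where the rod's axis lies in its hook when hung: on the torch's axis, 147 mm above the underside. The hook's back wire is at x = -20 mm, its mouth opens to +x; the lip (x = 19 mm) ends 135 mm above the underside, so rod and collars enter from +x with the rod's axis 102 to 129 mm above the underside; then lower the torch to seat it.
- torch_b_mid (a point): one of three identical-looking aluminium torches, each standing on its lens, 206 mm high; two weigh about 180 g, one 360 g. Point: on its axis, 103 mm above the underside, z up. Head 44 mm thick, barrel 31 to 33 mm up to 88 mm above the underside, then an 8 mm wire hook in the x-z plane, then an upright black grip tab 10 (x) x 16 (y) mm, free from 162 to 206 mm up: pinch it across x.
- torch_b_seat (a point): same torch: where the rod's axis lies in its hook when hung: on the torch's axis, 147 mm above the underside. The hook's back wire is at x = -20 mm, its mouth opens to +x; the lip (x = 19 mm) ends 135 mm above the underside, so rod and collars enter from +x with the rod's axis 102 to 129 mm above the underside; then lower the torch to seat it.
- torch_c_mid (a point): one of three identical-looking aluminium torches, each standing on its lens, 206 mm high; two weigh about 180 g, one 360 g. Point: on its axis, 103 mm above the underside, z up. Head 44 mm thick, barrel 31 to 33 mm up to 88 mm above the underside, then an 8 mm wire hook in the x-z plane, then an upright black grip tab 10 (x) x 16 (y) mm, free from 162 to 206 mm up: pinch it across x.
- torch_c_seat (a point): same torch: where the rod's axis lies in its hook when hung: on the torch's axis, 147 mm above the underside. The hook's back wire is at x = -20 mm, its mouth opens to +x; the lip (x = 19 mm) ends 135 mm above the underside, so rod and collars enter from +x with the rod's axis 102 to 129 mm above the underside; then lower the torch to seat it.
- mask: mirrored dive mask, 150 x 75 x 42 mm, lying lenses up; leave alone. Origin: centre of its underside.
- brush: short green scrub brush, 120 x 45 x 64 mm, bristles down; leave alone. Origin: centre of its underside.
- shell_1: small cone shell, 57 mm long, 30 mm thick; leave alone. Origin: under its middle.
- shell_2: small cone shell, 57 mm long, 30 mm thick; leave alone. Origin: under its middle.
Not all that is in view belongs to the job. Leave any green look-alike of the part that bears torch_c_mid alone.

How it is judged:
By the outcome, as a careful person would: the job done as asked, in the order asked, and still so for the second after the job is handed in, with the robot touching nothing.
It also fails if it takes over 72 s, if anything falls off the work surface, if the arm or the gripper's body presses on something with over 40 N, if the wrist force passes 120 N, or if a joint passes its speed limit or range.

## Robot

A 6-joint arm with a two-finger parallel gripper is mounted at the origin on the work surface. World frame = base frame: x ahead of the robot, y to its left, z up, the work surface at z = 0. Lengths are in m, angles in degrees, forces in N, time in s.
With the tool pointing down it reaches from about 0.375 to 0.975 m from the base axis. Payload 3.8 kg.
Tool frame: the origin (TCP) lies midway between the tips of the shut fingers; the grasp point (between the pads) lies 19 mm behind it; x points along the fingers, z is the direction in which the jaws open and shut, and the axes are right-handed (so a half turn about x gives the same grasp; the last joint's range is limited). The gripper opens to 88 mm and grips with 3 to 60 N. Pads are 18 mm wide; open, the fingers measure 123 mm over their backs; the gripper's body (75 mm by 187 mm) begins 45 mm behind the grasp point.
Start: joints at [73.688, 15.12, 91.902, -0, 72.978, -2.114], TCP at [0.166, 0.654, 0.239] pointing down, gripper open.
Joint ranges: [-150.88, 150.88], [-54.13, 125.18], [17.81, 147.31], [-75.09, 255.09], [0, 152.58], [-146.25, 146.25]. Speed limits (degrees/s): [147.25, 147.25, 180, 180, 180, 180].

## Interface

Orientations are given as a 3x3 rotation matrix whose columns are the frame's x, y, z axes.
In Python, from rig import get_obs, imaging, arm gives the robot as it stands.
- The arm moves only by the tool arm_command, never from a script. Its argument "rows" is a list of rows, each an object of numbers: "rx", "ry", "rz": the turn, a rotation vector about the tool's x, y, z in rad; "dx", "dy", "dz": the shift along the tool's x, y, z in mm; "jaw": the opening, from 0 (shut) to 1 (fully open). A call has 1 to 10 rows; each row shifts and turns the pose as measured when the row begins, along the tool's axes as they then stand; what a row does not reach is not made up. A row lasts 1/10 s, in which the tool goes at most 50 mm and 8.59 degrees, less where a joint would pass 70% of its speed; a pose out of reach is approached as far as the arm can. A call with a gripper value outside its range is refused whole. The fingers move at their own pace and stop on an object; "grip_force" is the grip in N (left out, the last holds). Time passes only in rows, so rows that do not move let the fingers close. It gives the time, the measured TCP pose, the force and the opening at its end, in the units of the state.
- get_obs(): the state, without advancing time (a new reading comes with each control period).
- imaging.grab_frame(name): name is "scene" or "top" or "wrist"; returns (picture, depth): 400x640x3 uint8, red, green, blue; 400x640 float32, m along the optical axis (not along the pixel's ray), 0 where there is no reading.
- imaging.camera_model(name): a dict with "camera_matrix" (3x3 intrinsics, pixels), "cam_to_world" (4x4, takes a point from camera to world coordinates). Camera axes: x right, y down, z forward; pixel columns grow to the right and rows downward; lengths in m; the calibration is good to about 2 mm. A picture is of the moment at which its call begins: read the wrist's pose just before it. camera_model takes no time and is no camera call; for the wrist camera it gives the pose at the moment of the call.
- arm.sign_off(): hands the job in, once; it reports no verdict.
The state is a dict: "time": time; "q": joint angles; "qd": joint speeds; "joint_torque": joint torques, N m; "tcp_pos": TCP position; "orientation": TCP orientation; "force": force on the tool from outside, world axes, zero at the start; "wrist_torque": the same for the moment, N m; "opening": finger opening in m.
Only numpy, scipy, OpenCV 4.12 (cv2) and the standard library are available. Lean on these libraries where they do the work, as an engineer would, in place of code of your own. Each camera call takes 0.05 s, during which the arm holds its last target. There are 200 camera calls.

## Working session

There is one attempt and no reset: what is moved stays moved. The work goes in short steps, Python scripts to look and compute and a tool call to move; the robot and the scene stay as the last step left them, time stands still between calls to the robot, and variables do not carry over. Pictures are saved under pics/ and viewed, about 8 in all and at most 12, crops included, and the job is handed in when it is done.

Besides the shell and the picture viewer there is one more tool, called after "Call:" as a command line: name --argument value ..., lists and objects as JSON in quotes. arm_command: Moves the arm, as the interface text tells. Its arguments: {"type":"object","properties":{"rows":{"type":"array","items":{"type":"object","properties":{"rx":{"type":"number"},"ry":{"type":"number"},"rz":{"type":"number"},"dx":{"type":"number"},"dy":{"type":"number"},"dz":{"type":"number"},"jaw":{"type":"number"}}}},"grip_force":{"type":"number"}},"required":["rows"]}

```bash
ls; mkdir -p pics
cat > h.py <<'E'
import numpy as np, cv2
from rig import get_obs, imaging, arm
def grab(n,save=None):
    M=imaging.camera_model(n); p,d=imaging.grab_frame(n)
    if save: cv2.imwrite('pics/'+save,p[:,:,::-1]); np.savez('pics/'+save+'.npz',p=p,d=d,K=M['camera_matrix'],T=M['cam_to_world'])
    return p,d,np.array(M['camera_matrix']),np.array(M['cam_to_world'])
def pts(d,K,T):
    v,u=np.mgrid[:d.shape[0],:d.shape[1]]
    P=np.stack([(u-K[0,2])/K[0,0]*d,(v-K[1,2])/K[1,1]*d,d],-1)
    W=P@T[:3,:3].T+T[:3,3]; W[d<=0]=np.nan
    return W
E
python3 - <<'E'
from h import *
for n in('scene','top'):
    p,d,K,T=grab(n,n+'0.png'); print(n,K.tolist(),T.round(3).tolist())
o=get_obs();print(o['time'],o['tcp_pos'],o['orientation'],o['force'],o['opening'])
E
```

```text
pics
scene [[421.3863865021318, 0.0, 318.07880548656163], [0.0, 421.3863865021318, 202.84660590712605], [0.0, 0.0, 1.0]] [[-0.25, 0.801, -0.544, 1.082], [0.968, 0.201, -0.15, 0.164], [-0.011, -0.564, -0.825, 1.002], [0.0, 0.0, 0.0, 1.0]]
top [[423.6181670059309, 0.0, 319.93854436830856], [0.0, 423.6181670059309, 201.16554625966168], [0.0, 0.0, 1.0]] [[0.022, -0.994, 0.108, 0.402], [-1.0, -0.022, -0.003, 0.015], [0.005, -0.108, -0.994, 1.154], [0.0, 0.0, 0.0, 1.0]]
0.1 [0.16536809 0.65378461 0.2375374 ] [[-5.35777089e-04 -9.69461153e-01  2.45244340e-01]
 [-1.89402499e-03  2.45244919e-01  9.69459304e-01]
 [-9.99998063e-01  5.49151765e-05 -1.96758026e-03]] [ 0.33549423 -0.17684058 -0.21951188] 0.0881405926630803
```

```bash
python3 -c "
import cv2,numpy as np
a=cv2.imread('pics/scene0.png');b=cv2.imread('pics/top0.png')
cv2.imwrite('pics/both0.png',cv2.resize(np.vstack([a,b]),(480*1,600)) )"
```

```text
(no output)
```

View pics/scene0.png

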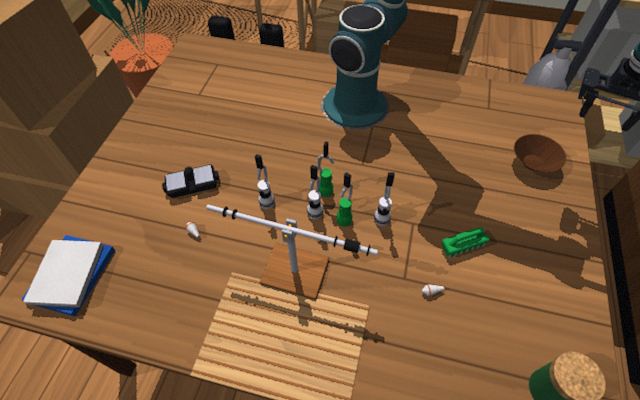

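View pics/top0.png

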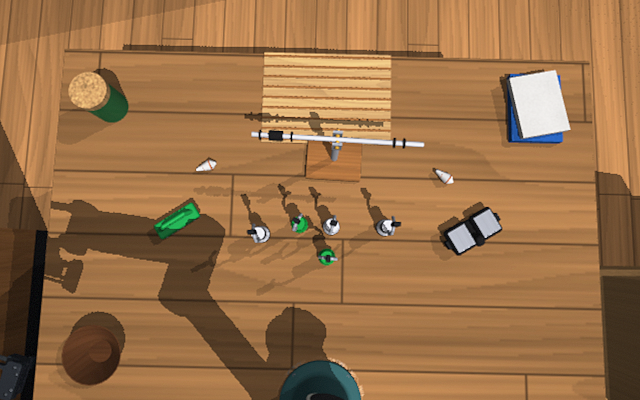

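The scene shows three silver-and-white torches at scene (265,190), (315,203), (383,210), which are top (386,227), (331,227), (259,233). There are two green look-alikes at scene (326,180) and (345,210), to be left alone. The bar's left half has the black sleeve, at top (275,135). Next I'll measure all of these from depth.

Run:
```python
from h import *
out=[]
for n in('scene','top'):
    z=np.load(f'pics/{n}0.png.npz'); p,d,K,T=z['p'],z['d'],z['K'],z['T']; W=pts(d,K,T)
    hsv=cv2.cvtColor(p,cv2.COLOR_RGB2HSV); 
    # rod: z .19-.25, x>.5
    X=W[...,0];Y=W[...,1];Z=W[...,2]
    m=(Z>.15)&(Z<.26)&(X>.45)&(X<.8)&(abs(Y)<.35)
    nlab,lab,st,c=cv2.connectedComponentsWithStats(m.astype(np.uint8))
    for i in range(1,nlab):
        if st[i,4]<8: continue
        P=W[lab==i]; q=p[lab==i].mean(0)
        print(n,'hi',st[i],P.min(0).round(3),P.max(0).round(3),np.median(P,0).round(3),q.round())
    m=(Z>.03)&(Z<.26)&(X>.25)&(X<.8)&(abs(Y)<.35)
    nlab,lab,st,c=cv2.connectedComponentsWithStats(m.astype(np.uint8))
    for i in range(1,nlab):
        if st[i,4]<30: continue
        P=W[lab==i]; g=(hsv[lab==i][:,0]>40)&(hsv[lab==i][:,0]<80)&(hsv[lab==i][:,1]>120)
        print(n,'lo',st[i],P.min(0).round(3),P.max(0).round(3),'green%.2f'%g.mean())
    # stand foot top
a=cv2.imread('pics/scene0.png')[140:290,190:410]; b=cv2.imread('pics/top0.png')[120:270,240:440]
cv2.imwrite('pics/c1.png',np.vstack([cv2.resize(a,(440,300),interpolation=2),cv2.resize(b,(440,300)[:2],interpolation=2)]))
```

```text
scene hi [255 154   9  22 118] [ 0.452 -0.169  0.151] [ 0.473 -0.152  0.21 ] [ 0.46  -0.159  0.184] [45. 38. 35.]
scene hi [310 165   8  21 117] [ 0.451 -0.025  0.151] [ 0.473 -0.009  0.21 ] [ 0.46  -0.017  0.184] [43. 38. 37.]
scene hi [342 172  10  21 120] [0.455 0.059 0.151] [0.475 0.076 0.21 ] [0.463 0.066 0.186] [46. 41. 39.]
scene hi [ 207  204  171   52 1369] [ 0.623 -0.216  0.15 ] [0.667 0.172 0.231] [ 0.647 -0.015  0.221] [139. 133. 134.]
scene lo [308 141  27  73 849] [ 0.359 -0.037  0.03 ] [0.479 0.016 0.21 ] green0.28
scene lo [255 154  19  49 435] [ 0.434 -0.18   0.03 ] [ 0.479 -0.14   0.21 ] green0.00
scene lo [203 165  16  22 197] [ 0.392 -0.35   0.03 ] [ 0.466 -0.316  0.047] green0.00
scene lo [337 172  16  50 454] [0.44  0.047 0.03 ] [0.483 0.089 0.21 ] green0.56
scene lo [376 172  19  48 429] [0.411 0.149 0.03 ] [0.453 0.189 0.21 ] green0.00
scene lo [ 207  204  171   66 1541] [ 0.623 -0.216  0.031] [0.667 0.172 0.231] green0.00
scene lo [442 237   8  15  66] [0.468 0.333 0.031] [0.508 0.35  0.045] green0.97
top hi [ 251  130  173   21 1166] [ 0.624 -0.217  0.18 ] [
[... 343 characters left out ...]
.208] [ 0.457 -0.159  0.194] [73. 72. 75.]
top lo [ 251  130  173   31 1231] [ 0.624 -0.217  0.032] [0.667 0.173 0.231] green0.00
top lo [192 205   7  16  65] [0.466 0.335 0.031] [0.506 0.35  0.043] green0.98
top lo [292 214  15  18 189] [0.439 0.048 0.03 ] [0.48  0.082 0.207] green0.52
top lo [323 215  16  20 190] [ 0.434 -0.037  0.03 ] [0.48  0.003 0.208] green0.00
top lo [377 216  24  20 266] [ 0.434 -0.169  0.03 ] [ 0.48  -0.14   0.208] green0.00
top lo [246 224  23  19 246] [0.411 0.148 0.031] [0.453 0.184 0.209] green0.00
top lo [444 225  14  30 262] [ 0.392 -0.35   0.03 ] [ 0.468 -0.317  0.044] green0.00
top lo [318 250  19  15 178] [ 0.358 -0.029  0.03 ] [0.395 0.014 0.208] green0.53
```

View pics/c1.png

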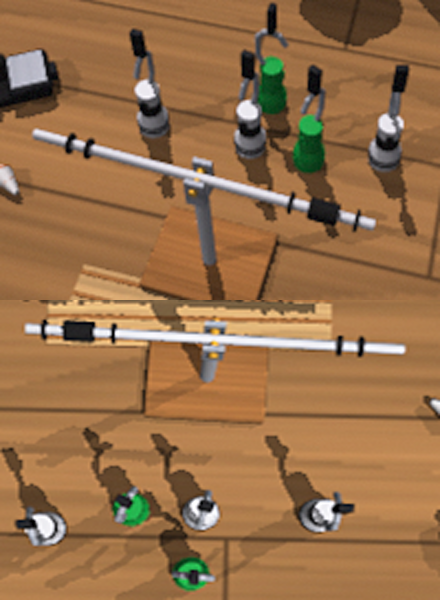

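The crop confirms that the three non-green torches are the ones with silver and white bodies. The green ones, at top (299,224) and (327,257), stay put. Next I'll get the hook yaws and the bar points.

Run:
```python
from h import *
S={}
for n in('scene','top'):
    z=np.load(f'pics/{n}0.png.npz'); p,d,K,T=z['p'],z['d'],z['K'],z['T']; W=pts(d,K,T); S[n]=(W.reshape(-1,3),p.reshape(-1,3))
for nm,(cx,cy) in dict(A=(.458,-.159),B=(.457,-.017),C=(.432,.168)).items():
  for n in S:
    P=S[n][0]; P=P[np.hypot(P[:,0]-cx,P[:,1]-cy)<.036]
    f=lambda a,b:P[(P[:,2]>a)&(P[:,2]<b)]
    t=f(.17,.22); h=f(.1,.132)
    mid=lambda q:((q.min(0)+q.max(0))/2).round(4) if len(q) else None
    tc=mid(t)[:2]; v=tc-h[:,:2].mean(0) if len(h) else np.array([np.nan]*2)
    print(nm,n,'tab',len(t),mid(t),np.ptp(t,axis=0).round(4),'head',mid(f(.01,.06)),'hook',len(h),h.mean(0).round(4) if len(h) else '','mouth yaw',np.degrees(np.arctan2(v[1],v[0])).round(1),np.hypot(*v).round(4))
for n in S:
    P,c=S[n]; m=(P[:,2]>.18)&(P[:,0]>.6)&(P[:,0]<.7)&(abs(P[:,1])<.25)
    P,c=P[m],c[m]; dark=c.max(1)<70
    rod=P[~dark&(abs(P[:,1])>.06)]; k=np.polyfit(rod[:,1],rod[:,0],1); kz=np.polyfit(rod[:,1],rod[:,2],1)
    print(n,'x=',k.round(4),'z=',kz.round(4),'ends',P[:,1].min(),P[:,1].max())
    ys=np.sort(P[dark][:,1]); g=np.split(ys,np.where(np.diff(ys)>.006)[0]+1); print([(a[0].round(4),a[-1].round(4),len(a)) for a in g])
    F=S[n][0]; q=F[(F[:,2]>.009)&(F[:,2]<.019)&(F[:,0]>.5)&(F[:,0]<.75)&(abs(F[:,1]+.02)<.12)]
    print('foot',q.min(0),q.max(0),cv2.minAreaRect((q[:,:2]*1000).astype(np.float32)))
```

```text
A scene tab 83 [ 0.4577 -0.1604  0.1909] [0.0105 0.0168 0.0392] head [ 0.46   -0.1606  0.0351] hook 25 [ 0.4384 -0.1578  0.1147] mouth yaw -7.6 0.0195
A top tab 47 [ 0.4578 -0.1601  0.1922] [0.0098 0.0164 0.0325] head [ 0.4578 -0.1526  0.0354] hook 8 [ 0.4389 -0.1565  0.1117] mouth yaw -10.9 0.0192
B scene tab 84 [ 0.4562 -0.0173  0.1902] [0.0138 0.0156 0.0397] head [ 0.4594 -0.0176  0.0348] hook 24 [ 0.4396 -0.0122  0.1146] mouth yaw -17.1 0.0174
B top tab 37 [ 0.4576 -0.0168  0.1898] [0.011  0.0151 0.036 ] head [ 0.4572 -0.0163  0.0311] hook 4 [ 0.4364 -0.0109  0.1103] mouth yaw -15.6 0.0221
C scene tab 82 [0.4331 0.1684 0.1902] [0.0125 0.0163 0.0395] head [0.438  0.1686 0.035 ] hook 19 [0.4148 0.164  0.1144] mouth yaw 13.4 0.0188
C top tab 45 [0.4333 0.1688 0.1903] [0.0115 0.0171 0.0372] head [0.4333 0.1597 0.0359] hook 5 [0.414  0.163  0.1122] mouth yaw 16.8 0.0202
scene x= [0.0444 0.6467] z= [-0.0137  0.2199] ends -0.21568577289021548 0.17194837838351276
[(np.float64(-0.1744), np.float64(-0.1701), 26), (np.float64(-0.1532), np.float64(-0.1484), 28), (np.float64(-0.029), np.float
[... 278 characters left out ...]
((665.5350341796875, -20.739639282226562), (229.47010803222656, 163.52279663085938), 87.72797393798828)
top x= [0.0393 0.6454] z= [-0.0128  0.2183] ends -0.21665335659187857 0.1727344761629903
[(np.float64(-0.1739), np.float64(-0.1701), 17), (np.float64(-0.1509), np.float64(-0.148), 15), (np.float64(-0.0325), np.float64(-0.0301), 2), (np.float64(-0.016), np.float64(-0.016), 1), (np.float64(0.0798), np.float64(0.0829), 12), (np.float64(0.1017), np.float64(0.1329), 127), (np.float64(0.1515), np.float64(0.1538), 13)]
foot [ 0.58334516 -0.0998143   0.00901005] [0.73522644 0.07470544 0.0189653 ] ((659.6280517578125, -9.771270751953125), (174.39125061035156, 147.36575317382812), 87.68307495117188)
```

Measured:

| Item | x | y | Yaw / note |
|---|---|---|---|
| Torch A | .458 | -.160 | mouth yaw -9° |
| Torch B | .457 | -.017 | mouth yaw -16° |
| Torch C | .433 | .1685 | mouth yaw 15° |
| Bar | .646+.042y | – | stand yaw -2.4°, pivot y ≈ -.022 |
| Left outer slot | – | .1424 | – |
| Left inner slot | – | .092 | – |
| Right slot | – | -.161 | – |

These agree with the given sizes. I'll start with C.

```bash
cat >> h.py <<'E'
from scipy.spatial.transform import Rotation as Ro
def plan(x,y,z,yaw,n,o=None):
    """rows to TCP target, tool down, jaw axis (tool z) at yaw"""
    o=o or get_obs(); R=Ro.from_matrix(np.array(o['orientation'])); p=np.array(o['tcp_pos'])
    a=np.radians(yaw); zt=np.array([np.cos(a),np.sin(a),0]); xt=np.array([0,0,-1.])
    Rt=Ro.from_matrix(np.c_[xt,np.cross(zt,xt),zt]); w=(R.inv()*Rt).as_rotvec()
    print('t%.2f'%o['time'],'now',p.round(4),'F',np.round(o['force'],2),'op %.4f'%o['opening'],'turn',np.degrees(w).round(1)); d=(np.array([x,y,z])-p)/n
    for i in range(n):
        s=(R*Ro.from_rotvec(w*i/n)).inv().apply(d)*1000
        print('{"dx":%.1f,"dy":%.1f,"dz":%.1f,"rx":%.4f,"ry":%.4f,"rz":%.4f}'%(*s,*(w/n)))
E
python3 -c "
from h import *
plan(.433,.1685,.26,15,14)"
```

```text
t0.10 now [0.1654 0.6538 0.2375] F [ 0.34 -0.18 -0.22] op 0.0881 turn [60.8 -0.1  0.1]
{"dx":-1.5,"dy":-27.0,"dz":-28.9,"rx":0.0758,"ry":-0.0001,"rz":0.0001}
{"dx":-1.6,"dy":-29.1,"dz":-26.8,"rx":0.0758,"ry":-0.0001,"rz":0.0001}
{"dx":-1.6,"dy":-31.1,"dz":-24.5,"rx":0.0758,"ry":-0.0001,"rz":0.0001}
{"dx":-1.6,"dy":-32.9,"dz":-22.1,"rx":0.0758,"ry":-0.0001,"rz":0.0001}
{"dx":-1.6,"dy":-34.4,"dz":-19.5,"rx":0.0758,"ry":-0.0001,"rz":0.0001}
{"dx":-1.6,"dy":-35.8,"dz":-16.9,"rx":0.0758,"ry":-0.0001,"rz":0.0001}
{"dx":-1.6,"dy":-37.0,"dz":-14.1,"rx":0.0758,"ry":-0.0001,"rz":0.0001}
{"dx":-1.6,"dy":-38.0,"dz":-11.3,"rx":0.0758,"ry":-0.0001,"rz":0.0001}
{"dx":-1.6,"dy":-38.7,"dz":-8.4,"rx":0.0758,"ry":-0.0001,"rz":0.0001}
{"dx":-1.6,"dy":-39.2,"dz":-5.4,"rx":0.0758,"ry":-0.0001,"rz":0.0001}
{"dx":-1.6,"dy":-39.5,"dz":-2.4,"rx":0.0758,"ry":-0.0001,"rz":0.0001}
{"dx":-1.6,"dy":-39.6,"dz":0.6,"rx":0.0758,"ry":-0.0001,"rz":0.0001}
{"dx":-1.6,"dy":-39.4,"dz":3.6,"rx":0.0758,"ry":-0.0001,"rz":0.0001}
{"dx":-1.6,"dy":-39.0,"dz":6.6,"rx":0.0758,"ry":-0.0001,"rz":0.0001}
```

Call:
arm_command --rows '[{"dx": -3, "dy": -27, "dz": -29, "rx": 0.076, "jaw": 0.5}, {"dx": -3, "dy": -29, "dz": -27, "rx": 0.076, "jaw": 0.5}, {"dx": -3, "dy": -31, "dz": -24.5, "rx": 0.076, "jaw": 0.5}, {"dx": -2, "dy": -33, "dz": -22, "rx": 0.076, "jaw": 0.5}, {"dx": -2, "dy": -34.5, "dz": -19.5, "rx": 0.076, "jaw": 0.5}, {"dx": -2, "dy": -36, "dz": -17, "rx": 0.076, "jaw": 0.5}, {"dx": -2, "dy": -37, "dz": -14, "rx": 0.076, "jaw": 0.5}, {"dx": -1.5, "dy": -38, "dz": -11, "rx": 0.076, "jaw": 0.5}, {"dx": -1.5, "dy": -39, "dz": -8.5, "rx": 0.076, "jaw": 0.5}, {"dx": -1.5, "dy": -39, "dz": -5.5, "rx": 0.076, "jaw": 0.5}]'

```text
$.rows[0]: bad value
```

Call:
arm_command --rows '[{"dx": -1.5, "dy": -39.5, "dz": -2.5, "rx": 0.076, "jaw": 0.5}, {"dx": -1.5, "dy": -39.5, "dz": 0.5, "rx": 0.076, "jaw": 0.5}, {"dx": -1.5, "dy": -39, "dz": 3.5, "rx": 0.076, "jaw": 0.5}]'

```text
$.rows[0]: bad value
```

```bash
python3 -c "
from h import *
plan(.433,.1685,.26,15,5)"
```

```text
t0.10 now [0.1654 0.6538 0.2375] F [ 0.34 -0.18 -0.22] op 0.0881 turn [60.8 -0.1  0.1]
{"dx":-4.3,"dy":-75.7,"dz":-81.0,"rx":0.2122,"ry":-0.0004,"rz":0.0002}
{"dx":-4.4,"dy":-91.1,"dz":-63.2,"rx":0.2122,"ry":-0.0004,"rz":0.0002}
{"dx":-4.4,"dy":-102.3,"dz":-42.6,"rx":0.2122,"ry":-0.0004,"rz":0.0002}
{"dx":-4.5,"dy":-109.0,"dz":-20.1,"rx":0.2122,"ry":-0.0004,"rz":0.0002}
{"dx":-4.5,"dy":-110.8,"dz":3.3,"rx":0.2122,"ry":-0.0004,"rz":0.0002}
```

Call:
arm_command --rows '[{"dx": -3, "dy": -27, "dz": -29, "rx": 0.076, "ry": 0, "rz": 0, "jaw": 0.5}]'

```text
time: 0.2
tcp_pos: [0.1828, 0.6208, 0.2391]
orientation: [[-0.002, -0.949, 0.317], [-0.002, 0.317, 0.949], [-1.0, 0.001, -0.002]]
force: [1.1, 0.8, 0.0]
opening: 0.0824
```

Call:
arm_command --rows '[{"dx": -3, "dy": -29, "dz": -27, "rx": 0.076, "ry": 0, "rz": 0, "jaw": 0.5}, {"dx": -3, "dy": -31, "dz": -24.5, "rx": 0.076, "ry": 0, "rz": 0, "jaw": 0.5}, {"dx": -2, "dy": -33, "dz": -22, "rx": 0.076, "ry": 0, "rz": 0, "jaw": 0.5}, {"dx": -2, "dy": -34.5, "dz": -19.5, "rx": 0.076, "ry": 0, "rz": 0, "jaw": 0.5}, {"dx": -2, "dy": -36, "dz": -17, "rx": 0.076, "ry": 0, "rz": 0, "jaw": 0.5}, {"dx": -2, "dy": -37, "dz": -14, "rx": 0.076, "ry": 0, "rz": 0, "jaw": 0.5}, {"dx": -2, "dy": -38, "dz": -11, "rx": 0.076, "ry": 0, "rz": 0, "jaw": 0.5}, {"dx": -2, "dy": -39, "dz": -8.5, "rx": 0.076, "ry": 0, "rz": 0, "jaw": 0.5}, {"dx": -1, "dy": -39, "dz": -5.5, "rx": 0.076, "ry": 0, "rz": 0, "jaw": 0.5}, {"dx": -1, "dy": -39, "dz": -2.5, "rx": 0.076, "ry": 0, "rz": 0, "jaw": 0.5}]'

```text
time: 1.2
tcp_pos: [0.3721, 0.2566, 0.2554]
orientation: [[-0.005, -0.446, 0.895], [-0.01, 0.895, 0.446], [-1.0, -0.007, -0.009]]
force: [0.7, -0.5, -0.6]
opening: 0.0441
```

```bash
python3 -c "
from h import *
plan(.433,.1685,.25,15,4)"
```

```text
t1.20 now [0.3721 0.2566 0.2554] F [ 0.7  -0.51 -0.62] op 0.0441 turn [11.5 -0.5  0.4]
{"dx":1.5,"dy":-26.5,"dz":3.8,"rx":0.0502,"ry":-0.0021,"rz":0.0019}
{"dx":1.4,"dy":-26.3,"dz":5.1,"rx":0.0502,"ry":-0.0021,"rz":0.0019}
{"dx":1.4,"dy":-26.0,"dz":6.4,"rx":0.0502,"ry":-0.0021,"rz":0.0019}
{"dx":1.4,"dy":-25.6,"dz":7.7,"rx":0.0502,"ry":-0.0021,"rz":0.0019}
```

Call:
arm_command --rows '[{"dx": 1.5, "dy": -26.5, "dz": 4, "rx": 0.05, "ry": -0.002, "rz": 0.002, "jaw": 0.5}, {"dx": 1.5, "dy": -26.5, "dz": 5, "rx": 0.05, "ry": -0.002, "rz": 0.002, "jaw": 0.5}, {"dx": 1.5, "dy": -26, "dz": 6.5, "rx": 0.05, "ry": -0.002, "rz": 0.002, "jaw": 0.5}, {"dx": 1.5, "dy": -25.5, "dz": 7.5, "rx": 0.05, "ry": -0.002, "rz": 0.002, "jaw": 0.5}, {"dx": 0, "dy": 0, "dz": 0, "rx": 0, "ry": 0, "rz": 0, "jaw": 0.5}]'

```text
time: 1.7
tcp_pos: [0.4345, 0.1596, 0.2483]
orientation: [[-0.001, -0.244, 0.97], [-0.001, 0.97, 0.244], [-1.0, -0.001, -0.001]]
force: [-0.2, -0.6, -0.7]
opening: 0.044
```

Run:
```python
from h import *
p,d,K,T=grab('wrist','w1.png'); W=pts(d,K,T).reshape(-1,3)
P=W[np.hypot(W[:,0]-.433,W[:,1]-.1685)<.04]
for a,b in((.17,.203),(.203,.215),(.1,.132),(.05,.087)):
    q=P[(P[:,2]>a)&(P[:,2]<b)]
    if len(q): print(a,b,len(q),q.min(0).round(4),q.max(0).round(4),q.mean(0).round(4))
q=P[(P[:,2]>.17)&(P[:,2]<.215)]; print(cv2.minAreaRect((q[:,:2]*1000).astype(np.float32)))
plan(.433,.1685,.169,15,6)
```

```text
0.17 0.203 235 [0.4275 0.1691 0.1701] [0.438  0.1772 0.2029] [0.432  0.1761 0.1879]
0.203 0.215 428 [0.4277 0.1609 0.2031] [0.4392 0.1773 0.2071] [0.4333 0.1693 0.205 ]
0.1 0.132 96 [0.4103 0.163  0.1003] [0.4199 0.1694 0.1316] [0.4148 0.168  0.1144]
0.05 0.087 472 [0.4175 0.1547 0.0504] [0.4522 0.1851 0.087 ] [0.4338 0.1742 0.0791]
((433.3884582519531, 169.05950927734375), (10.024646759033203, 15.799407005310059), 9.998891830444336)
t1.75 now [0.4338 0.1606 0.2482] F [-0.55  0.72  0.66] op 0.0440 turn [-0.8 -0.1 -0. ]
{"dx":13.2,"dy":1.3,"dz":0.2,"rx":-0.0023,"ry":-0.0004,"rz":-0.0000}
{"dx":13.2,"dy":1.3,"dz":0.2,"rx":-0.0023,"ry":-0.0004,"rz":-0.0000}
{"dx":13.2,"dy":1.3,"dz":0.2,"rx":-0.0023,"ry":-0.0004,"rz":-0.0000}
{"dx":13.2,"dy":1.3,"dz":0.2,"rx":-0.0023,"ry":-0.0004,"rz":-0.0000}
{"dx":13.2,"dy":1.3,"dz":0.2,"rx":-0.0023,"ry":-0.0004,"rz":-0.0000}
{"dx":13.2,"dy":1.3,"dz":0.2,"rx":-0.0023,"ry":-0.0004,"rz":-0.0000}
```

View pics/w1.png

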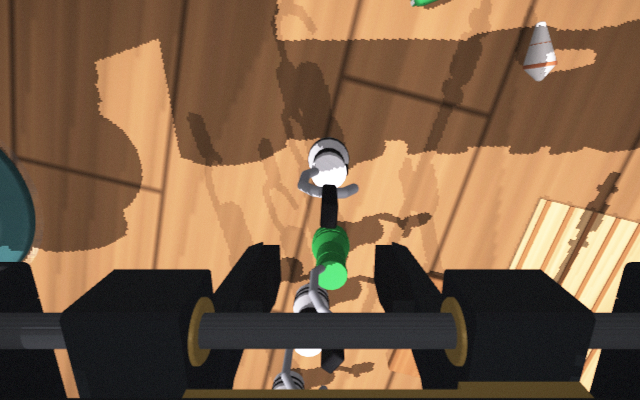

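The wrist view shows the white torch C, with its black tab at (329,205) between the fingers. The hook's back wire is on the robot side and its lip on the bar side. Its tab yaw is about 10°. I'll descend and grip.

Call:
arm_command --rows '[{"dx": 10, "dy": 5, "dz": 1, "rx": 0.035, "ry": 0, "rz": 0, "jaw": 0.5}, {"dx": 13, "dy": 4, "dz": 0, "rx": 0.035, "ry": 0, "rz": 0, "jaw": 0.5}, {"dx": 15, "dy": 0, "dz": 0, "rx": 0, "ry": 0, "rz": 0, "jaw": 0.5}, {"dx": 15, "dy": 0, "dz": 0, "rx": 0, "ry": 0, "rz": 0, "jaw": 0.5}, {"dx": 15, "dy": 0, "dz": 0, "rx": 0, "ry": 0, "rz": 0, "jaw": 0.5}, {"dx": 10, "dy": 0, "dz": 0, "rx": 0, "ry": 0, "rz": 0, "jaw": 0.5}]'

```text
time: 2.35
tcp_pos: [0.4298, 0.1754, 0.1689]
orientation: [[-0.002, -0.182, 0.983], [0.004, 0.983, 0.182], [-1.0, 0.004, -0.001]]
force: [-0.7, -0.4, -0.6]
opening: 0.0442
```

```bash
python3 -c "
from h import *
plan(.4334,.169,.170,10,2)"
```

```text
t2.35 now [0.4298 0.1754 0.1689] F [-0.67 -0.42 -0.58] op 0.0442 turn [ 0.5 -0.1 -0.2]
{"dx":-0.6,"dy":-3.5,"dz":1.2,"rx":0.0041,"ry":-0.0005,"rz":-0.0020}
{"dx":-0.6,"dy":-3.5,"dz":1.2,"rx":0.0041,"ry":-0.0005,"rz":-0.0020}
```

Call:
arm_command --rows '[{"dx": 0, "dy": -6, "dz": 2.5, "rx": 0, "ry": 0, "rz": 0, "jaw": 0.5}, {"dx": 0, "dy": 0, "dz": 0, "rx": 0, "ry": 0, "rz": 0, "jaw": 0.4}, {"dx": 0, "dy": 0, "dz": 0, "rx": 0, "ry": 0, "rz": 0, "jaw": 0.2}, {"dx": 0, "dy": 0, "dz": 0, "rx": 0, "ry": 0, "rz": 0, "jaw": 0}, {"dx": 0, "dy": 0, "dz": 0, "rx": 0, "ry": 0, "rz": 0, "jaw": 0}, {"dx": 0, "dy": 0, "dz": 0, "rx": 0, "ry": 0, "rz": 0, "jaw": 0}]' --grip_force 25

```text
time: 2.95
tcp_pos: [0.4331, 0.1711, 0.1697]
orientation: [[-0.002, -0.185, 0.983], [0.004, 0.983, 0.185], [-1.0, 0.005, -0.001]]
force: [-0.3, 1.1, -1.5]
opening: 0.0097
```

```bash
python3 -c "
from h import *
plan(.4334,.169,.20,10,2)"
```

```text
t2.95 now [0.4331 0.1711 0.1697] F [-0.29  1.12 -1.53] op 0.0097 turn [ 0.6 -0.  -0.3]
{"dx":-15.1,"dy":-1.0,"dz":-0.1,"rx":0.0056,"ry":-0.0004,"rz":-0.0023}
{"dx":-15.1,"dy":-1.0,"dz":-0.1,"rx":0.0056,"ry":-0.0004,"rz":-0.0023}
```

Call:
arm_command --rows '[{"dx": -12, "dy": 0, "dz": 0, "rx": 0, "ry": 0, "rz": 0, "jaw": 0}, {"dx": -15, "dy": 0, "dz": 0, "rx": 0, "ry": 0, "rz": 0, "jaw": 0}, {"dx": -13, "dy": 0, "dz": 0, "rx": 0, "ry": 0, "rz": 0, "jaw": 0}, {"dx": 0, "dy": 0, "dz": 0, "rx": 0, "ry": 0, "rz": 0, "jaw": 0}, {"dx": 0, "dy": 0, "dz": 0, "rx": 0, "ry": 0, "rz": 0, "jaw": 0}, {"dx": 0, "dy": 0, "dz": 0, "rx": 0, "ry": 0, "rz": 0, "jaw": 0}, {"dx": 0, "dy": 0, "dz": 0, "rx": 0, "ry": 0, "rz": 0, "jaw": 0}]'

```text
time: 3.65
tcp_pos: [0.4326, 0.1706, 0.2125]
orientation: [[-0.002, -0.184, 0.983], [0.004, 0.983, 0.184], [-1.0, 0.005, -0.002]]
force: [0.1, 0.3, -1.9]
opening: 0.0096
```

```bash
python3 -c "
from h import *
for i in range(6):
  grab('scene'); o=get_obs(); print(np.round(o['force'],2),np.round(o['wrist_torque'],2))
plan(.565,.1424,.268,-2.4,8)"
```

```text
[-0.23  0.19 -1.25] [-0.04  0.02 -0.03]
[-0.92  0.23 -1.67] [-0.04  0.08 -0.02]
[ 0.75  0.18 -2.03] [-0.05  0.01  0.  ]
[ 0.06  0.27 -1.27] [-0.11  0.09 -0.03]
[ 0.19  0.41 -1.94] [-0.05  0.03  0.01]
[ 0.49 -0.31 -1.9 ] [-0.05  0.04  0.07]
t3.95 now [0.4327 0.1706 0.2126] F [ 0.49 -0.31 -1.9 ] op 0.0100 turn [13.  -0.1 -0.3]
{"dx":-7.0,"dy":-6.5,"dz":15.6,"rx":0.0284,"ry":-0.0002,"rz":-0.0006}
{"dx":-7.0,"dy":-6.0,"dz":15.8,"rx":0.0284,"ry":-0.0002,"rz":-0.0006}
{"dx":-7.0,"dy":-5.6,"dz":15.9,"rx":0.0284,"ry":-0.0002,"rz":-0.0006}
{"dx":-7.0,"dy":-5.1,"dz":16.1,"rx":0.0284,"ry":-0.0002,"rz":-0.0006}
{"dx":-6.9,"dy":-4.7,"dz":16.2,"rx":0.0284,"ry":-0.0002,"rz":-0.0006}
{"dx":-6.9,"dy":-4.2,"dz":16.4,"rx":0.0284,"ry":-0.0002,"rz":-0.0006}
{"dx":-6.9,"dy":-3.8,"dz":16.5,"rx":0.0284,"ry":-0.0002,"rz":-0.0006}
{"dx":-6.9,"dy":-3.3,"dz":16.6,"rx":0.0284,"ry":-0.0002,"rz":-0.0006}
```

C weighs about 1.7 N, so it is empty. I'll hang it on the left outer slot.

Call:
arm_command --rows '[{"dx": -7, "dy": -6, "dz": 16, "rx": 0.028, "ry": 0, "rz": 0, "jaw": 0}, {"dx": -7, "dy": -6, "dz": 16, "rx": 0.028, "ry": 0, "rz": 0, "jaw": 0}, {"dx": -7, "dy": -5.5, "dz": 16, "rx": 0.028, "ry": 0, "rz": 0, "jaw": 0}, {"dx": -7, "dy": -5, "dz": 16, "rx": 0.028, "ry": 0, "rz": 0, "jaw": 0}, {"dx": -7, "dy": -4, "dz": 16, "rx": 0.028, "ry": 0, "rz": 0, "jaw": 0}, {"dx": -7, "dy": -4, "dz": 16, "rx": 0.028, "ry": 0, "rz": 0, "jaw": 0}, {"dx": -7, "dy": -3, "dz": 16, "rx": 0.028, "ry": 0, "rz": 0, "jaw": 0}, {"dx": -6, "dy": -3, "dz": 15, "rx": 0.028, "ry": 0, "rz": 0, "jaw": 0}, {"dx": 0, "dy": 0, "dz": 0, "rx": 0, "ry": 0, "rz": 0, "jaw": 0}, {"dx": 0, "dy": 0, "dz": 0, "rx": 0, "ry": 0, "rz": 0, "jaw": 0}]'

```text
time: 4.95
tcp_pos: [0.5659, 0.1437, 0.2653]
orientation: [[-0.009, 0.047, 0.999], [0.003, 0.999, -0.046], [-1.0, 0.003, -0.009]]
force: [0.4, -0.2, -2.8]
opening: 0.0098
```

Run:
```python
from h import *
p,d,K,T=grab('scene','s2.png'); W=pts(d,K,T).reshape(-1,3); c=p.reshape(-1,3)
P=W; m=(W[:,2]>.04)&(W[:,2]<.25)&(W[:,0]>.5)&(W[:,0]<.61)&(W[:,1]>.09)&(W[:,1]<.2); q=W[m]
for a,b in((.11,.17),(.19,.225),(.225,.25)):
    r=q[(q[:,2]>a)&(q[:,2]<b)]; print(len(r),r.min(0).round(4),r.max(0).round(4),r.mean(0).round(4))
m=(P[:,2]>.18)&(P[:,0]>.62)&(P[:,0]<.68)&(abs(P[:,1])<.25); P,c=P[m],c[m]; dark=c.max(1)<70
ys=np.sort(P[dark][:,1]); g=np.split(ys,np.where(np.diff(ys)>.006)[0]+1); print([(a[0].round(4),a[-1].round(4),len(a)) for a in g])
plan(.652,.144,.269,-2.4,6)
```

```text
249 [0.5535 0.1193 0.11  ] [0.5859 0.1622 0.1695] [0.5749 0.1411 0.1358]Traceback (most recent call last):
  File "<stdin>", line 5, in <module>
    return umr_minimum(a, axis, None, out, keepdims, initial, where)
ValueError: zero-size array to reduction operation minimum which has no identity
```

View pics/s2.png

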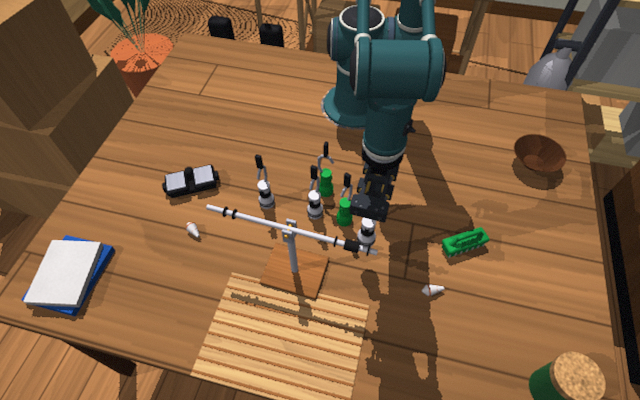

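The scene view shows torch C held behind the left end of the bar at (367,230), with the others undisturbed. The torch is about 2 mm to the right of the TCP. I'll insert it.

```bash
python3 -c "
from h import *
plan(.652,.1447,.269,-2.4,8)"
```

```text
t5.00 now [0.5658 0.1438 0.2653] F [ 0.11 -0.08 -1.43] op 0.0094 turn [-0.3 -0.5 -0.2]
{"dx":-0.6,"dy":0.6,"dz":10.7,"rx":-0.0006,"ry":-0.0010,"rz":-0.0003}
{"dx":-0.5,"dy":0.6,"dz":10.7,"rx":-0.0006,"ry":-0.0010,"rz":-0.0003}
{"dx":-0.5,"dy":0.6,"dz":10.8,"rx":-0.0006,"ry":-0.0010,"rz":-0.0003}
{"dx":-0.5,"dy":0.6,"dz":10.8,"rx":-0.0006,"ry":-0.0010,"rz":-0.0003}
{"dx":-0.5,"dy":0.6,"dz":10.8,"rx":-0.0006,"ry":-0.0010,"rz":-0.0003}
{"dx":-0.5,"dy":0.6,"dz":10.8,"rx":-0.0006,"ry":-0.0010,"rz":-0.0003}
{"dx":-0.5,"dy":0.6,"dz":10.8,"rx":-0.0006,"ry":-0.0010,"rz":-0.0003}
{"dx":-0.5,"dy":0.6,"dz":10.8,"rx":-0.0006,"ry":-0.0010,"rz":-0.0003}
```

Call:
arm_command --rows '[{"dx": -2, "dy": 0.6, "dz": 11, "rx": 0, "ry": -0.004, "rz": 0, "jaw": 0}, {"dx": -1, "dy": 0.6, "dz": 11, "rx": 0, "ry": -0.003, "rz": 0, "jaw": 0}, {"dx": -0.5, "dy": 0.6, "dz": 11, "rx": 0, "ry": -0.001, "rz": 0, "jaw": 0}, {"dx": -0.5, "dy": 0.6, "dz": 11, "rx": 0, "ry": 0, "rz": 0, "jaw": 0}, {"dx": 0, "dy": 0.6, "dz": 11, "rx": 0, "ry": 0, "rz": 0, "jaw": 0}, {"dx": 0, "dy": 0.6, "dz": 11, "rx": 0, "ry": 0, "rz": 0, "jaw": 0}, {"dx": 0, "dy": 0.6, "dz": 11, "rx": 0, "ry": 0, "rz": 0, "jaw": 0}, {"dx": 0, "dy": 0.6, "dz": 8, "rx": 0, "ry": 0, "rz": 0, "jaw": 0}, {"dx": 0, "dy": 0, "dz": 0, "rx": 0, "ry": 0, "rz": 0, "jaw": 0}]'

```text
time: 5.9
tcp_pos: [0.6571, 0.1454, 0.2675]
orientation: [[-0.002, 0.044, 0.999], [0.002, 0.999, -0.044], [-1.0, 0.002, -0.002]]
force: [-0.3, 0.9, -1.8]
opening: 0.0097
```

```bash
python3 -c "
from h import *
plan(.652,.1447,.237,-2.4,1)
p,d,K,T=grab('scene','s3.png'); cv2.imwrite('pics/s3c.png',cv2.resize(p[150:290,270:450,::-1],None,fx=4,fy=4,interpolation=2))"
```

```text
t5.90 now [0.6571 0.1454 0.2675] F [-0.27  0.9  -1.83] op 0.0097 turn [-0.1 -0.1 -0.1]
{"dx":30.5,"dy":-1.0,"dz":-5.0,"rx":-0.0023,"ry":-0.0017,"rz":-0.0023}
```

View pics/s3c.png

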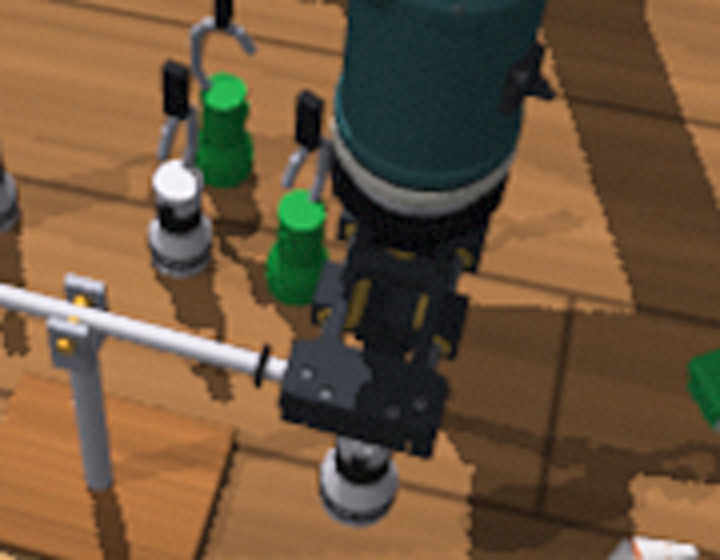

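The gripper hides the hook, but the torch is in line and there is no contact force. I'll back off 5 mm and lower.

Call:
arm_command --rows '[{"dx": 6, "dy": -0.5, "dz": -5, "rx": 0, "ry": 0, "rz": 0, "jaw": 0}, {"dx": 8, "dy": 0, "dz": 0, "rx": 0, "ry": 0, "rz": 0, "jaw": 0}, {"dx": 7, "dy": 0, "dz": 0, "rx": 0, "ry": 0, "rz": 0, "jaw": 0}, {"dx": 6, "dy": 0, "dz": 0, "rx": 0, "ry": 0, "rz": 0, "jaw": 0}, {"dx": 4, "dy": 0, "dz": 0, "rx": 0, "ry": 0, "rz": 0, "jaw": 0}, {"dx": 0, "dy": 0, "dz": 0, "rx": 0, "ry": 0, "rz": 0, "jaw": 0}, {"dx": 0, "dy": 0, "dz": 0, "rx": 0, "ry": 0, "rz": 0, "jaw": 0}]'

```text
time: 6.65
tcp_pos: [0.6495, 0.1452, 0.2334]
orientation: [[-0.002, 0.044, 0.999], [0.002, 0.999, -0.044], [-1.0, 0.002, -0.003]]
force: [0.3, -0.3, -1.1]
opening: 0.0095
```

Call:
arm_command --rows '[{"dx": 5, "dy": 0, "dz": 0, "rx": 0, "ry": 0, "rz": 0, "jaw": 0}, {"dx": 5, "dy": 0, "dz": 0, "rx": 0, "ry": 0, "rz": 0, "jaw": 0}, {"dx": 0, "dy": 0, "dz": 0, "rx": 0, "ry": 0, "rz": 0, "jaw": 0}, {"dx": 0, "dy": 0, "dz": 0, "rx": 0, "ry": 0, "rz": 0, "jaw": 0}]'

```text
time: 7.05
tcp_pos: [0.6502, 0.1453, 0.2241]
orientation: [[-0.0, 0.044, 0.999], [0.003, 0.999, -0.044], [-1.0, 0.003, -0.0]]
force: [0.1, 0.2, -0.9]
opening: 0.01
```

```bash
cat >> h.py <<'E'
def bar(save=None):
    for n in('scene','top'):
        p,d,K,T=grab(n,save and n+save); P=pts(d,K,T).reshape(-1,3); c=p.reshape(-1,3)
        m=(P[:,2]>.17)&(P[:,2]<.25)&(abs(P[:,0]-.6455-.042*P[:,1])<.006)&(P[:,1]>-.23)&(P[:,1]<.19)&(c.min(1)>110); P=P[m&((abs(P[:,1]+.02)>.03))]
        k=np.polyfit(P[:,1],P[:,2],1)
        for _ in range(6):
            r=abs(np.polyval(k,P[:,1])-P[:,2]); P=P[r<max(.004,2*np.median(r))]; k=np.polyfit(P[:,1],P[:,2],1)
        x=np.polyfit(P[:,1],P[:,0],1)
        print(n,len(P),'tilt %.4f'%k[0],'z@pivot %.4f'%np.polyval(k,-.022),'x',x.round(4),P[:,1].min().round(3),P[:,1].max().round(3))
def weigh(k=3):
    F=[]
    for i in range(k): imaging.grab_frame('top'); F.append(get_obs()['force'])
    print('F',np.mean(F,0).round(2))
E
python3 -c "
from h import *
bar();weigh();plan(.652,.1447,.217,-2.4,1)"
```

```text
scene 504 tilt -0.0924 z@pivot 0.2209 x [0.044  0.6466] -0.215 0.1
top 482 tilt -0.0927 z@pivot 0.2188 x [0.042  0.6458] -0.215 0.103
F [ 1.04 -0.3  -0.57]
t7.30 now [0.6502 0.1453 0.2242] F [ 1.38  0.04 -0.53] op 0.0095 turn [-0.1 -0.  -0.1]
{"dx":7.2,"dy":-0.6,"dz":1.8,"rx":-0.0018,"ry":-0.0003,"rz":-0.0025}
```

The bar is taking the load, with tilt at -0.092. I'll lower a little more, then open.

Call:
arm_command --rows '[{"dx": 4, "dy": 0, "dz": 0, "rx": 0, "ry": 0, "rz": 0, "jaw": 0}, {"dx": 3, "dy": 0, "dz": 0, "rx": 0, "ry": 0, "rz": 0, "jaw": 0}, {"dx": 0, "dy": 0, "dz": 0, "rx": 0, "ry": 0, "rz": 0, "jaw": 0}, {"dx": 0, "dy": 0, "dz": 0, "rx": 0, "ry": 0, "rz": 0, "jaw": 0.1}, {"dx": 0, "dy": 0, "dz": 0, "rx": 0, "ry": 0, "rz": 0, "jaw": 0.2}, {"dx": 0, "dy": 0, "dz": 0, "rx": 0, "ry": 0, "rz": 0, "jaw": 0.4}, {"dx": 0, "dy": 0, "dz": 0, "rx": 0, "ry": 0, "rz": 0, "jaw": 0.4}, {"dx": -5, "dy": 0, "dz": 0, "rx": 0, "ry": 0, "rz": 0, "jaw": 0.4}]'

```text
time: 8.1
tcp_pos: [0.6498, 0.1453, 0.2215]
orientation: [[-0.001, 0.044, 0.999], [0.002, 0.999, -0.044], [-1.0, 0.002, -0.001]]
force: [0.2, -0.2, 0.2]
opening: 0.035
```

```bash
python3 -c "
from h import *
bar();weigh(1);plan(.65,.1447,.30,-2.4,5)"
```

```text
scene 507 tilt -0.1399 z@pivot 0.2209 x [0.0436 0.6466] -0.214 0.098
top 486 tilt -0.1388 z@pivot 0.2186 x [0.0424 0.6458] -0.213 0.101
F [0.06 0.21 0.5 ]
t8.25 now [0.6508 0.1454 0.2231] F [0.06 0.21 0.5 ] op 0.0352 turn [-0.1  0.1 -0.2]
{"dx":-15.4,"dy":-0.1,"dz":-0.1,"rx":-0.0004,"ry":0.0003,"rz":-0.0006}
{"dx":-15.4,"dy":-0.1,"dz":-0.1,"rx":-0.0004,"ry":0.0003,"rz":-0.0006}
{"dx":-15.4,"dy":-0.1,"dz":-0.1,"rx":-0.0004,"ry":0.0003,"rz":-0.0006}
{"dx":-15.4,"dy":-0.1,"dz":-0.1,"rx":-0.0004,"ry":0.0003,"rz":-0.0006}
{"dx":-15.4,"dy":-0.1,"dz":-0.1,"rx":-0.0004,"ry":0.0003,"rz":-0.0006}
```

C hangs on its own at tilt -0.139, clear of the stops. Next is A.

Call:
arm_command --rows '[{"dx": -15, "dy": 0, "dz": 0, "rx": 0, "ry": 0, "rz": 0, "jaw": 0.4}, {"dx": -20, "dy": 0, "dz": 0, "rx": 0, "ry": 0, "rz": 0, "jaw": 0.4}, {"dx": -25, "dy": 0, "dz": 0, "rx": 0, "ry": 0, "rz": 0, "jaw": 0.5}]'

```text
time: 8.55
tcp_pos: [0.6482, 0.1448, 0.2815]
orientation: [[-0.007, 0.044, 0.999], [0.001, 0.999, -0.044], [-1.0, 0.001, -0.007]]
force: [-0.2, -1.0, 0.4]
opening: 0.0413
```

```bash
python3 -c "
from h import *
plan(.458,-.160,.255,-9,9)"
```

```text
t8.55 now [0.6482 0.1448 0.2815] F [-0.18 -1.01  0.41] op 0.0413 turn [ 6.5 -0.4 -0. ]
{"dx":3.0,"dy":-34.8,"dz":-19.6,"rx":0.0126,"ry":-0.0008,"rz":-0.0001}
{"dx":3.0,"dy":-35.0,"dz":-19.2,"rx":0.0126,"ry":-0.0008,"rz":-0.0001}
{"dx":3.0,"dy":-35.2,"dz":-18.7,"rx":0.0126,"ry":-0.0008,"rz":-0.0001}
{"dx":3.0,"dy":-35.5,"dz":-18.3,"rx":0.0126,"ry":-0.0008,"rz":-0.0001}
{"dx":3.0,"dy":-35.7,"dz":-17.8,"rx":0.0126,"ry":-0.0008,"rz":-0.0001}
{"dx":3.0,"dy":-35.9,"dz":-17.4,"rx":0.0126,"ry":-0.0008,"rz":-0.0001}
{"dx":3.0,"dy":-36.1,"dz":-16.9,"rx":0.0126,"ry":-0.0008,"rz":-0.0001}
{"dx":3.0,"dy":-36.4,"dz":-16.5,"rx":0.0126,"ry":-0.0008,"rz":-0.0001}
{"dx":3.0,"dy":-36.6,"dz":-16.0,"rx":0.0126,"ry":-0.0008,"rz":-0.0001}
```

Call:
arm_command --rows '[{"dx": -5, "dy": -25, "dz": -20, "rx": 0.013, "ry": -0.004, "rz": 0, "jaw": 0.5}, {"dx": 0, "dy": -35, "dz": -20, "rx": 0.013, "ry": -0.002, "rz": 0, "jaw": 0.5}, {"dx": 2, "dy": -37, "dz": -20, "rx": 0.013, "ry": 0, "rz": 0, "jaw": 0.5}, {"dx": 5, "dy": -37, "dz": -19, "rx": 0.013, "ry": 0, "rz": 0, "jaw": 0.5}, {"dx": 5, "dy": -37, "dz": -18, "rx": 0.013, "ry": 0, "rz": 0, "jaw": 0.5}, {"dx": 5, "dy": -37, "dz": -17, "rx": 0.013, "ry": 0, "rz": 0, "jaw": 0.5}, {"dx": 5, "dy": -36, "dz": -16, "rx": 0.013, "ry": 0, "rz": 0, "jaw": 0.5}, {"dx": 5, "dy": -36, "dz": -15, "rx": 0.013, "ry": 0, "rz": 0, "jaw": 0.5}, {"dx": 3, "dy": -25, "dz": -10, "rx": 0.013, "ry": 0, "rz": 0, "jaw": 0.5}, {"dx": 0, "dy": 0, "dz": 0, "rx": 0, "ry": 0, "rz": 0, "jaw": 0.5}]'

```text
time: 9.55
tcp_pos: [0.4654, -0.1529, 0.2738]
orientation: [[0.028, 0.16, 0.987], [-0.001, 0.987, -0.16], [-1.0, 0.004, 0.028]]
force: [0.1, 0.2, -0.2]
opening: 0.044
```

```bash
cat >> h.py <<'E'
def tab(cx,cy):
    p,d,K,T=grab('wrist'); W=pts(d,K,T).reshape(-1,3); P=W[np.hypot(W[:,0]-cx,W[:,1]-cy)<.04]
    q=P[(P[:,2]>.19)&(P[:,2]<.215)]; print('tab',len(q),cv2.minAreaRect((q[:,:2]*1000).astype(np.float32)))
    q=P[(P[:,2]>.1)&(P[:,2]<.132)]; print('hook',len(q),q.mean(0).round(4))
E
python3 -c "
from h import *
tab(.458,-.160)
plan(.458,-.160,.172,-9,7)"
```

```text
tab 416 ((458.6296081542969, -160.21743774414062), (15.965706825256348, 9.981070518493652), 85.73804473876953)
hook 91 [ 0.4405 -0.1567  0.1146]
t9.60 now [ 0.4664 -0.1519  0.2743] F [ 0.66  0.58 -0.36] op 0.0442 turn [-0.2  1.7 -0.2]
{"dx":14.6,"dy":-1.4,"dz":-1.4,"rx":-0.0005,"ry":0.0042,"rz":-0.0006}
{"dx":14.6,"dy":-1.4,"dz":-1.4,"rx":-0.0005,"ry":0.0042,"rz":-0.0006}
{"dx":14.6,"dy":-1.4,"dz":-1.3,"rx":-0.0005,"ry":0.0042,"rz":-0.0006}
{"dx":14.6,"dy":-1.4,"dz":-1.2,"rx":-0.0005,"ry":0.0042,"rz":-0.0006}
{"dx":14.6,"dy":-1.4,"dz":-1.2,"rx":-0.0005,"ry":0.0042,"rz":-0.0006}
{"dx":14.6,"dy":-1.3,"dz":-1.1,"rx":-0.0005,"ry":0.0042,"rz":-0.0006}
{"dx":14.6,"dy":-1.3,"dz":-1.1,"rx":-0.0005,"ry":0.0042,"rz":-0.0006}
```

Call:
arm_command --rows '[{"dx": 10, "dy": -5, "dz": -4, "rx": -0.035, "ry": 0.02, "rz": 0, "jaw": 0.5}, {"dx": 14, "dy": -3, "dz": -3, "rx": -0.03, "ry": 0.01, "rz": 0, "jaw": 0.5}, {"dx": 16, "dy": 0, "dz": 0, "rx": 0, "ry": 0, "rz": 0, "jaw": 0.5}, {"dx": 16, "dy": 0, "dz": 0, "rx": 0, "ry": 0, "rz": 0, "jaw": 0.5}]'

```text
time: 10.0
tcp_pos: [0.4648, -0.1571, 0.2245]
orientation: [[0.012, 0.09, 0.996], [0.001, 0.996, -0.09], [-1.0, 0.003, 0.012]]
force: [0.0, 0.7, 0.4]
opening: 0.0444
```

```bash
python3 -c "
from h import *
plan(.4586,-.1602,.170,-5,3)"
```

```text
t10.00 now [ 0.4648 -0.1571  0.2245] F [0.04 0.73 0.43] op 0.0444 turn [-0.2  0.7 -0.1]
{"dx":18.1,"dy":-1.3,"dz":-2.2,"rx":-0.0011,"ry":0.0041,"rz":-0.0009}
{"dx":18.1,"dy":-1.2,"dz":-2.1,"rx":-0.0011,"ry":0.0041,"rz":-0.0009}
{"dx":18.2,"dy":-1.2,"dz":-2.0,"rx":-0.0011,"ry":0.0041,"rz":-0.0009}
```

Call:
arm_command --rows '[{"dx": 12, "dy": -3, "dz": -6, "rx": 0, "ry": 0.01, "rz": 0, "jaw": 0.5}, {"dx": 14, "dy": 0, "dz": 0, "rx": 0, "ry": 0, "rz": 0, "jaw": 0.5}, {"dx": 14, "dy": 0, "dz": 0, "rx": 0, "ry": 0, "rz": 0, "jaw": 0.5}, {"dx": 8, "dy": 0, "dz": 0, "rx": 0, "ry": 0, "rz": 0, "jaw": 0.5}, {"dx": 0, "dy": 0, "dz": 0, "rx": 0, "ry": 0, "rz": 0, "jaw": 0.5}]'

```text
time: 10.5
tcp_pos: [0.4599, -0.1565, 0.1732]
orientation: [[0.001, 0.086, 0.996], [0.004, 0.996, -0.086], [-1.0, 0.004, 0.001]]
force: [0.1, 0.4, 0.3]
opening: 0.0438
```

```bash
python3 -c "
from h import *
plan(.4586,-.1602,.170,-5,1)"
```

```text
t10.50 now [ 0.4599 -0.1565  0.1732] F [0.06 0.39 0.29] op 0.0438 turn [ 0.1  0.1 -0.2]
{"dx":3.1,"dy":-3.8,"dz":-1.0,"rx":0.0010,"ry":0.0010,"rz":-0.0041}
```

Adjust, grip, lift 40 mm and weigh.

Call:
arm_command --rows '[{"dx": 3, "dy": -4, "dz": -1, "rx": 0, "ry": 0, "rz": 0, "jaw": 0.5}, {"dx": 0, "dy": 0, "dz": 0, "rx": 0, "ry": 0, "rz": 0, "jaw": 0.4}, {"dx": 0, "dy": 0, "dz": 0, "rx": 0, "ry": 0, "rz": 0, "jaw": 0.2}, {"dx": 0, "dy": 0, "dz": 0, "rx": 0, "ry": 0, "rz": 0, "jaw": 0}, {"dx": 0, "dy": 0, "dz": 0, "rx": 0, "ry": 0, "rz": 0, "jaw": 0}, {"dx": 0, "dy": 0, "dz": 0, "rx": 0, "ry": 0, "rz": 0, "jaw": 0}]' --grip_force 30

```text
time: 11.1
tcp_pos: [0.4597, -0.1615, 0.1718]
orientation: [[0.004, 0.087, 0.996], [0.003, 0.996, -0.087], [-1.0, 0.003, 0.004]]
force: [0.1, 0.6, -2.1]
opening: 0.01
```

Call:
arm_command --rows '[{"dx": -12, "dy": 0, "dz": 0, "rx": 0, "ry": 0, "rz": 0, "jaw": 0}, {"dx": -15, "dy": 0, "dz": 0, "rx": 0, "ry": 0, "rz": 0, "jaw": 0}, {"dx": -13, "dy": 0, "dz": 0, "rx": 0, "ry": 0, "rz": 0, "jaw": 0}, {"dx": 0, "dy": 0, "dz": 0, "rx": 0, "ry": 0, "rz": 0, "jaw": 0}, {"dx": 0, "dy": 0, "dz": 0, "rx": 0, "ry": 0, "rz": 0, "jaw": 0}, {"dx": 0, "dy": 0, "dz": 0, "rx": 0, "ry": 0, "rz": 0, "jaw": 0}]'

```text
time: 11.7
tcp_pos: [0.4578, -0.1608, 0.2129]
orientation: [[0.001, 0.087, 0.996], [0.004, 0.996, -0.087], [-1.0, 0.004, 0.0]]
force: [0.0, 1.0, -3.6]
opening: 0.0097
```

```bash
python3 -c "
from h import *
weigh(5); plan(.56,-.1605,.287,-2.4,8)"
```

```text
F [-0.09 -0.08 -3.33]
t11.95 now [ 0.4575 -0.1607  0.2124] F [-0.13  0.2  -3.2 ] op 0.0100 turn [-2.6 -0.  -0.3]
{"dx":-9.3,"dy":1.2,"dz":12.8,"rx":-0.0056,"ry":-0.0001,"rz":-0.0006}
{"dx":-9.3,"dy":1.1,"dz":12.8,"rx":-0.0056,"ry":-0.0001,"rz":-0.0006}
{"dx":-9.3,"dy":1.0,"dz":12.8,"rx":-0.0056,"ry":-0.0001,"rz":-0.0006}
{"dx":-9.3,"dy":0.9,"dz":12.8,"rx":-0.0056,"ry":-0.0001,"rz":-0.0006}
{"dx":-9.3,"dy":0.9,"dz":12.8,"rx":-0.0056,"ry":-0.0001,"rz":-0.0006}
{"dx":-9.3,"dy":0.8,"dz":12.8,"rx":-0.0056,"ry":-0.0001,"rz":-0.0006}
{"dx":-9.3,"dy":0.7,"dz":12.8,"rx":-0.0056,"ry":-0.0001,"rz":-0.0006}
{"dx":-9.3,"dy":0.6,"dz":12.8,"rx":-0.0056,"ry":-0.0001,"rz":-0.0006}
```

A weighs 3.35 N, so it is the heavy one and goes on the right slot. That slot's axis is now at z ≈ .233.

Call:
arm_command --rows '[{"dx": -12, "dy": 1, "dz": 10, "rx": -0.006, "ry": 0, "rz": 0, "jaw": 0}, {"dx": -11, "dy": 1, "dz": 13, "rx": -0.006, "ry": 0, "rz": 0, "jaw": 0}, {"dx": -10, "dy": 1, "dz": 13, "rx": -0.006, "ry": 0, "rz": 0, "jaw": 0}, {"dx": -10, "dy": 1, "dz": 13, "rx": -0.006, "ry": 0, "rz": 0, "jaw": 0}, {"dx": -10, "dy": 1, "dz": 13, "rx": -0.006, "ry": 0, "rz": 0, "jaw": 0}, {"dx": -10, "dy": 1, "dz": 13, "rx": -0.006, "ry": 0, "rz": 0, "jaw": 0}, {"dx": -9, "dy": 0, "dz": 13, "rx": -0.005, "ry": 0, "rz": 0, "jaw": 0}, {"dx": -5, "dy": 0, "dz": 8, "rx": -0.005, "ry": 0, "rz": 0, "jaw": 0}, {"dx": 0, "dy": 0, "dz": 0, "rx": 0, "ry": 0, "rz": 0, "jaw": 0}]'

```text
time: 12.85
tcp_pos: [0.555, -0.1606, 0.2862]
orientation: [[-0.01, 0.039, 0.999], [0.008, 0.999, -0.039], [-1.0, 0.008, -0.01]]
force: [-0.4, 0.3, -4.1]
opening: 0.0097
```

Run:
```python
from h import *
bar()
for n in('top','scene'):
    p,d,K,T=grab(n); W=pts(d,K,T).reshape(-1,3)
    m=(W[:,2]>.08)&(W[:,2]<.19)&(abs(W[:,0]-.56)<.05)&(abs(W[:,1]+.16)<.05); q=W[m]
    print(n,len(q), q.min(0).round(4) if len(q) else '',q.max(0).round(4) if len(q) else '')
plan(.639,-.161,.288,-2.4,7)
```

```text
scene 452 tilt -0.1397 z@pivot 0.2205 x [0.044  0.6474] -0.214 0.171
top 305 tilt -0.1403 z@pivot 0.2192 x [0.0389 0.6467] -0.157 0.171
top 130 [ 0.5297 -0.1553  0.1133] [ 0.5708 -0.136   0.1887]
scene 308 [ 0.5305 -0.1786  0.1146] [ 0.5719 -0.1359  0.1899]
t13.05 now [ 0.553  -0.1604  0.285 ] F [-0.52 -0.72 -3.8 ] op 0.0100 turn [ 0.1 -0.7 -0.5]
{"dx":-0.6,"dy":0.4,"dz":12.3,"rx":0.0003,"ry":-0.0018,"rz":-0.0012}
{"dx":-0.6,"dy":0.4,"dz":12.3,"rx":0.0003,"ry":-0.0018,"rz":-0.0012}
{"dx":-0.5,"dy":0.4,"dz":12.3,"rx":0.0003,"ry":-0.0018,"rz":-0.0012}
{"dx":-0.5,"dy":0.4,"dz":12.3,"rx":0.0003,"ry":-0.0018,"rz":-0.0012}
{"dx":-0.5,"dy":0.4,"dz":12.3,"rx":0.0003,"ry":-0.0018,"rz":-0.0012}
{"dx":-0.5,"dy":0.4,"dz":12.3,"rx":0.0003,"ry":-0.0018,"rz":-0.0012}
{"dx":-0.5,"dy":0.4,"dz":12.3,"rx":0.0003,"ry":-0.0018,"rz":-0.0012}
```

Call:
arm_command --rows '[{"dx": -1.5, "dy": 0.2, "dz": 11, "rx": 0, "ry": -0.006, "rz": -0.004, "jaw": 0}, {"dx": -1, "dy": 0.2, "dz": 12, "rx": 0, "ry": -0.004, "rz": -0.004, "jaw": 0}, {"dx": -0.5, "dy": 0.2, "dz": 12, "rx": 0, "ry": -0.002, "rz": 0, "jaw": 0}, {"dx": -0.5, "dy": 0.2, "dz": 12, "rx": 0, "ry": 0, "rz": 0, "jaw": 0}, {"dx": -0.5, "dy": 0.2, "dz": 12, "rx": 0, "ry": 0, "rz": 0, "jaw": 0}, {"dx": -0.5, "dy": 0.2, "dz": 12, "rx": 0, "ry": 0, "rz": 0, "jaw": 0}, {"dx": 0, "dy": 0.2, "dz": 8, "rx": 0, "ry": 0, "rz": 0, "jaw": 0}, {"dx": 0, "dy": 0, "dz": 0, "rx": 0, "ry": 0, "rz": 0, "jaw": 0}]'

```text
time: 13.85
tcp_pos: [0.6387, -0.1621, 0.2876]
orientation: [[-0.001, 0.04, 0.999], [0.001, 0.999, -0.04], [-1.0, 0.0, -0.001]]
force: [-0.7, -1.3, -3.7]
opening: 0.0097
```

```bash
python3 -c "
from h import *
weigh(1);plan(.639,-.162,.256,-2.4,1)"
```

```text
F [ 0.45  0.13 -3.44]
t13.90 now [ 0.6381 -0.162   0.2876] F [ 0.45  0.13 -3.44] op 0.0098 turn [ 0.1 -0.1 -0. ]
{"dx":31.5,"dy":0.1,"dz":0.9,"rx":0.0016,"ry":-0.0017,"rz":-0.0005}
```

Call:
arm_command --rows '[{"dx": 6, "dy": 0, "dz": 0.5, "rx": 0, "ry": 0, "rz": 0, "jaw": 0}, {"dx": 9, "dy": 0, "dz": 0.5, "rx": 0, "ry": 0, "rz": 0, "jaw": 0}, {"dx": 9, "dy": 0, "dz": 0, "rx": 0, "ry": 0, "rz": 0, "jaw": 0}, {"dx": 8, "dy": 0, "dz": 0, "rx": 0, "ry": 0, "rz": 0, "jaw": 0}, {"dx": 7, "dy": 0, "dz": 0, "rx": 0, "ry": 0, "rz": 0, "jaw": 0}, {"dx": 5, "dy": 0, "dz": 0, "rx": 0, "ry": 0, "rz": 0, "jaw": 0}, {"dx": 0, "dy": 0, "dz": 0, "rx": 0, "ry": 0, "rz": 0, "jaw": 0}]'

```text
time: 14.6
tcp_pos: [0.6387, -0.1635, 0.2413]
orientation: [[0.001, 0.041, 0.999], [-0.002, 0.999, -0.041], [-1.0, -0.002, 0.001]]
force: [0.7, -0.2, -1.8]
opening: 0.0094
```

```bash
python3 -c "
from h import *
bar();weigh(2);plan(.639,-.162,.226,-2.4,1)"
```

```text
scene 363 tilt -0.0028 z@pivot 0.2207 x [0.0424 0.6472] -0.181 0.172
top 294 tilt -0.0046 z@pivot 0.2190 x [0.039  0.6467] -0.131 0.172
F [-0.33 -0.83 -1.44]
t14.80 now [ 0.6388 -0.1634  0.2423] F [ 0.34 -0.95 -1.28] op 0.0094 turn [0.1 0.1 0.1]
{"dx":16.3,"dy":1.5,"dz":0.1,"rx":0.0009,"ry":0.0018,"rz":0.0022}
```

Call:
arm_command --rows '[{"dx": 5, "dy": 0.5, "dz": 0, "rx": 0, "ry": 0, "rz": 0, "jaw": 0}, {"dx": 5, "dy": 0.5, "dz": 0, "rx": 0, "ry": 0, "rz": 0, "jaw": 0}, {"dx": 2, "dy": 0, "dz": 0, "rx": 0, "ry": 0, "rz": 0, "jaw": 0}, {"dx": 0, "dy": 0, "dz": 0, "rx": 0, "ry": 0, "rz": 0, "jaw": 0}, {"dx": 0, "dy": 0, "dz": 0, "rx": 0, "ry": 0, "rz": 0, "jaw": 0.1}, {"dx": 0, "dy": 0, "dz": 0, "rx": 0, "ry": 0, "rz": 0, "jaw": 0.2}, {"dx": 0, "dy": 0, "dz": 0, "rx": 0, "ry": 0, "rz": 0, "jaw": 0.4}, {"dx": 0, "dy": 0, "dz": 0, "rx": 0, "ry": 0, "rz": 0, "jaw": 0.4}]'

```text
time: 15.6
tcp_pos: [0.6397, -0.1622, 0.2315]
orientation: [[0.004, 0.041, 0.999], [-0.002, 0.999, -0.041], [-1.0, -0.002, 0.004]]
force: [0.3, 0.7, -0.1]
opening: 0.0317
```

Call:
arm_command --rows '[{"dx": -8, "dy": 0, "dz": 0, "rx": 0, "ry": 0, "rz": 0, "jaw": 0.4}, {"dx": -18, "dy": 0, "dz": 0, "rx": 0, "ry": 0, "rz": 0, "jaw": 0.4}, {"dx": -25, "dy": 0, "dz": 0, "rx": 0, "ry": 0, "rz": 0, "jaw": 0.45}, {"dx": -10, "dy": 0, "dz": 0, "rx": 0, "ry": 0, "rz": 0, "jaw": 0.5}]'

```text
time: 16.0
tcp_pos: [0.6381, -0.1611, 0.293]
orientation: [[-0.001, 0.041, 0.999], [-0.0, 0.999, -0.041], [-1.0, -0.0, -0.001]]
force: [0.1, 0.5, 0.5]
opening: 0.0439
```

```bash
python3 -c "
from h import *
bar('4.png')
a=cv2.imread('pics/scene4.png')[150:310,190:420]
cv2.imwrite('pics/s4c.png',cv2.resize(a,None,fx=3,fy=3,interpolation=2))
plan(.457,-.017,.255,-14,6)"
```

```text
scene 364 tilt 0.0682 z@pivot 0.2204 x [0.0458 0.6476] -0.216 0.167
top 301 tilt 0.0702 z@pivot 0.2189 x [0.0391 0.6465] -0.137 0.172
t16.10 now [ 0.6382 -0.1612  0.2924] F [-0.27  0.45 -0.24] op 0.0443 turn [11.7 -0.   0. ]
{"dx":6.2,"dy":22.8,"dz":-31.1,"rx":0.0340,"ry":-0.0000,"rz":0.0001}
{"dx":6.2,"dy":21.7,"dz":-31.9,"rx":0.0340,"ry":-0.0000,"rz":0.0001}
{"dx":6.2,"dy":20.6,"dz":-32.6,"rx":0.0340,"ry":-0.0000,"rz":0.0001}
{"dx":6.2,"dy":19.5,"dz":-33.3,"rx":0.0340,"ry":-0.0000,"rz":0.0001}
{"dx":6.2,"dy":18.4,"dz":-33.9,"rx":0.0340,"ry":-0.0000,"rz":0.0001}
{"dx":6.2,"dy":17.2,"dz":-34.5,"rx":0.0340,"ry":-0.0000,"rz":0.0001}
```

View pics/s4c.png

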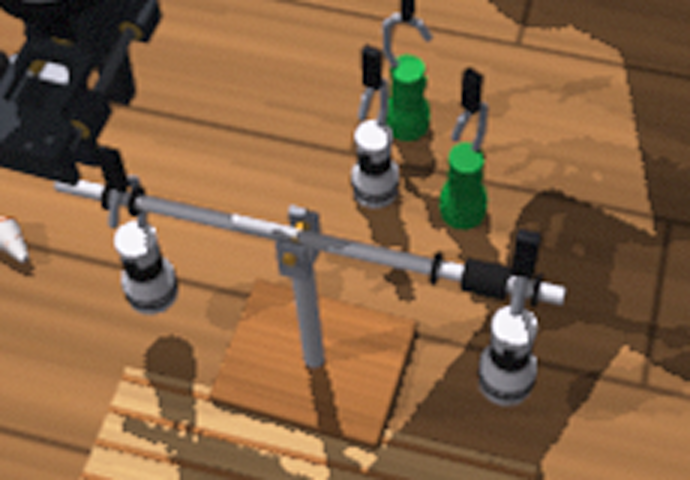

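Both torches hang in their slots: the heavy one at crop (125,240) and the empty one at (515,320), beside the sleeve. The tilt is +0.07. Next is B, the white torch at crop (373,170).

Call:
arm_command --rows '[{"dx": 0, "dy": 15, "dz": -25, "rx": 0.034, "ry": 0, "rz": 0, "jaw": 0.5}, {"dx": 6, "dy": 23, "dz": -32, "rx": 0.034, "ry": 0, "rz": 0, "jaw": 0.5}, {"dx": 7, "dy": 22, "dz": -33, "rx": 0.034, "ry": 0, "rz": 0, "jaw": 0.5}, {"dx": 8, "dy": 21, "dz": -33, "rx": 0.034, "ry": 0, "rz": 0, "jaw": 0.5}, {"dx": 8, "dy": 20, "dz": -33, "rx": 0.034, "ry": 0, "rz": 0, "jaw": 0.5}, {"dx": 6, "dy": 16, "dz": -25, "rx": 0.034, "ry": 0, "rz": 0, "jaw": 0.5}, {"dx": 0, "dy": 0, "dz": 0, "rx": 0, "ry": 0, "rz": 0, "jaw": 0.5}, {"dx": 0, "dy": 0, "dz": 0, "rx": 0, "ry": 0, "rz": 0, "jaw": 0.5}]'

```text
time: 16.9
tcp_pos: [0.4642, -0.0179, 0.2466]
orientation: [[-0.01, 0.251, 0.968], [0.001, 0.968, -0.251], [-1.0, -0.001, -0.01]]
force: [1.1, 0.9, 0.4]
opening: 0.0439
```

```bash
python3 -c "
from h import *
tab(.457,-.017)
plan(.457,-.017,.225,-14,2)"
```

```text
tab 542 ((458.041015625, -17.313766479492188), (15.886998176574707, 9.965081214904785), 76.07963562011719)
hook 114 [ 0.4409 -0.0111  0.1149]
t16.95 now [ 0.4642 -0.018   0.2464] F [-1.31  0.8  -0.28] op 0.0442 turn [-0.6 -0.6  0.1]
{"dx":10.8,"dy":-0.4,"dz":-3.5,"rx":-0.0051,"ry":-0.0055,"rz":0.0007}
{"dx":10.7,"dy":-0.4,"dz":-3.5,"rx":-0.0051,"ry":-0.0055,"rz":0.0007}
```

Tab B is at (.458, -.0173) with yaw -14°.

Call:
arm_command --rows '[{"dx": 8, "dy": -0.5, "dz": -6, "rx": -0.006, "ry": -0.008, "rz": 0, "jaw": 0.5}, {"dx": 14, "dy": 0, "dz": 0, "rx": 0, "ry": 0, "rz": 0, "jaw": 0.5}, {"dx": 14, "dy": 0, "dz": 0, "rx": 0, "ry": 0, "rz": 0, "jaw": 0.5}, {"dx": 14, "dy": 0, "dz": 0, "rx": 0, "ry": 0, "rz": 0, "jaw": 0.5}, {"dx": 14, "dy": 0, "dz": 0, "rx": 0, "ry": 0, "rz": 0, "jaw": 0.5}, {"dx": 8, "dy": 0, "dz": 0, "rx": 0, "ry": 0, "rz": 0, "jaw": 0.5}, {"dx": 0, "dy": 0, "dz": 0, "rx": 0, "ry": 0, "rz": 0, "jaw": 0.5}]'

```text
time: 17.65
tcp_pos: [0.4593, -0.0201, 0.1661]
orientation: [[-0.005, 0.249, 0.968], [-0.001, 0.968, -0.249], [-1.0, -0.003, -0.005]]
force: [-0.2, -0.5, -0.1]
opening: 0.0438
```

```bash
python3 -c "
from h import *
plan(.458,-.0173,.170,-14,1)"
```

```text
t17.65 now [ 0.4593 -0.0201  0.1661] F [-0.21 -0.54 -0.12] op 0.0438 turn [-0.4 -0.3  0.1]
{"dx":-3.9,"dy":2.4,"dz":-2.0,"rx":-0.0074,"ry":-0.0050,"rz":0.0026}
```

Call:
arm_command --rows '[{"dx": -4, "dy": 2.5, "dz": -2, "rx": -0.007, "ry": -0.005, "rz": 0.002, "jaw": 0.5}, {"dx": 0, "dy": 0, "dz": 0, "rx": 0, "ry": 0, "rz": 0, "jaw": 0.4}, {"dx": 0, "dy": 0, "dz": 0, "rx": 0, "ry": 0, "rz": 0, "jaw": 0.2}, {"dx": 0, "dy": 0, "dz": 0, "rx": 0, "ry": 0, "rz": 0, "jaw": 0}, {"dx": 0, "dy": 0, "dz": 0, "rx": 0, "ry": 0, "rz": 0, "jaw": 0}, {"dx": 0, "dy": 0, "dz": 0, "rx": 0, "ry": 0, "rz": 0, "jaw": 0}]' --grip_force 30

```text
time: 18.25
tcp_pos: [0.4597, -0.0173, 0.1724]
orientation: [[0.004, 0.242, 0.97], [-0.001, 0.97, -0.242], [-1.0, 0.0, 0.004]]
force: [0.9, -0.5, -1.7]
opening: 0.0098
```

Call:
arm_command --rows '[{"dx": -12, "dy": 0, "dz": 0, "rx": 0, "ry": 0, "rz": 0, "jaw": 0}, {"dx": -15, "dy": 0, "dz": 0, "rx": 0, "ry": 0, "rz": 0, "jaw": 0}, {"dx": -13, "dy": 0, "dz": 0, "rx": 0, "ry": 0, "rz": 0, "jaw": 0}, {"dx": 0, "dy": 0, "dz": 0, "rx": 0, "ry": 0, "rz": 0, "jaw": 0}, {"dx": 0, "dy": 0, "dz": 0, "rx": 0, "ry": 0, "rz": 0, "jaw": 0}]'

```text
time: 18.75
tcp_pos: [0.4588, -0.0172, 0.2151]
orientation: [[0.003, 0.242, 0.97], [-0.001, 0.97, -0.242], [-1.0, 0.0, 0.003]]
force: [0.4, 0.6, -1.9]
opening: 0.0098
```

```bash
python3 -c "
from h import *
weigh(4); plan(.555,-.017,.275,-2.4,7)"
```

```text
F [ 0.43 -0.22 -1.89]
t18.95 now [ 0.4583 -0.0171  0.2142] F [ 0.84 -0.23 -2.6 ] op 0.0100 turn [-11.6   0.1   0. ]
{"dx":-8.7,"dy":3.4,"dz":13.4,"rx":-0.0289,"ry":0.0002,"rz":0.0001}
{"dx":-8.7,"dy":3.0,"dz":13.5,"rx":-0.0289,"ry":0.0002,"rz":0.0001}
{"dx":-8.7,"dy":2.6,"dz":13.6,"rx":-0.0289,"ry":0.0002,"rz":0.0001}
{"dx":-8.7,"dy":2.2,"dz":13.6,"rx":-0.0289,"ry":0.0002,"rz":0.0001}
{"dx":-8.7,"dy":1.8,"dz":13.7,"rx":-0.0289,"ry":0.0002,"rz":0.0001}
{"dx":-8.7,"dy":1.4,"dz":13.7,"rx":-0.0289,"ry":0.0002,"rz":0.0001}
{"dx":-8.7,"dy":1.0,"dz":13.8,"rx":-0.0289,"ry":0.0002,"rz":0.0001}
```

B weighs 1.9 N, so it is empty and goes on the left inner slot. I'll swing out in front of the bar first, then go sideways.

Call:
arm_command --rows '[{"dx": -10, "dy": 3, "dz": 11, "rx": -0.029, "ry": 0, "rz": 0, "jaw": 0}, {"dx": -9, "dy": 3, "dz": 13.5, "rx": -0.029, "ry": 0, "rz": 0, "jaw": 0}, {"dx": -9, "dy": 2.5, "dz": 13.5, "rx": -0.029, "ry": 0, "rz": 0, "jaw": 0}, {"dx": -9, "dy": 5, "dz": 13.5, "rx": -0.029, "ry": 0, "rz": 0, "jaw": 0}, {"dx": -9, "dy": 10, "dz": 13.5, "rx": -0.029, "ry": 0, "rz": 0, "jaw": 0}, {"dx": -9, "dy": 15, "dz": 13.5, "rx": -0.029, "ry": 0, "rz": 0, "jaw": 0}, {"dx": -5, "dy": 20, "dz": 8, "rx": -0.029, "ry": 0, "rz": 0, "jaw": 0}, {"dx": 0, "dy": 20, "dz": 0, "rx": 0, "ry": 0, "rz": 0, "jaw": 0}, {"dx": 0, "dy": 18, "dz": 0, "rx": 0, "ry": 0, "rz": 0, "jaw": 0}, {"dx": 0, "dy": 8, "dz": 0, "rx": 0, "ry": 0, "rz": 0, "jaw": 0}]'

```text
time: 19.95
tcp_pos: [0.5514, 0.0752, 0.2666]
orientation: [[-0.015, 0.036, 0.999], [-0.001, 0.999, -0.036], [-1.0, -0.001, -0.015]]
force: [-0.2, 0.3, -1.7]
opening: 0.01
```

Run:
```python
from h import *
bar('5.png')
z=np.load('pics/scene5.png.npz'); W=pts(z['d'],z['K'],z['T']).reshape(-1,3)
for nm,x0,x1,y0,y1 in(('C',.61,.69,.112,.19),('B',.52,.6,.04,.14)):
  for a,b in((.08,.13),(.13,.165),(.255,.28)):
    m=(W[:,2]>a)&(W[:,2]<b)&(W[:,0]>x0)&(W[:,0]<x1)&(W[:,1]>y0)&(W[:,1]<y1); q=W[m]
    if len(q): print(nm,a,len(q),q.min(0).round(4),q.max(0).round(4))
plan(.65,.0927,.277,-2.4,8)
```

```text
scene 404 tilt 0.0678 z@pivot 0.2204 x [0.0457 0.6468] -0.217 0.169
top 277 tilt 0.0736 z@pivot 0.2187 x [0.0415 0.6457] -0.216 0.05
C 0.08 232 [0.6451 0.1199 0.0822] [0.6779 0.1642 0.1294]
C 0.13 104 [0.6538 0.1264 0.131 ] [0.6713 0.1576 0.1648]
C 0.255 54 [0.6495 0.1335 0.2555] [0.6532 0.1493 0.2796]
B 0.08 160 [0.5392 0.0517 0.0961] [0.5701 0.0965 0.1296]
B 0.13 110 [0.5401 0.0564 0.13  ] [0.5656 0.0911 0.164 ]
t20.05 now [0.5512 0.0747 0.2665] F [-0.6  -0.15 -2.07] op 0.0095 turn [ 0.4 -0.8  0.1]
{"dx":-1.5,"dy":2.7,"dz":12.2,"rx":0.0008,"ry":-0.0018,"rz":0.0002}
{"dx":-1.5,"dy":2.7,"dz":12.2,"rx":0.0008,"ry":-0.0018,"rz":0.0002}
{"dx":-1.4,"dy":2.7,"dz":12.2,"rx":0.0008,"ry":-0.0018,"rz":0.0002}
{"dx":-1.4,"dy":2.7,"dz":12.2,"rx":0.0008,"ry":-0.0018,"rz":0.0002}
{"dx":-1.4,"dy":2.7,"dz":12.2,"rx":0.0008,"ry":-0.0018,"rz":0.0002}
{"dx":-1.4,"dy":2.7,"dz":12.2,"rx":0.0008,"ry":-0.0018,"rz":0.0002}
{"dx":-1.4,"dy":2.7,"dz":12.2,"rx":0.0008,"ry":-0.0018,"rz":0.0002}
{"dx":-1.3,"dy":2.8,"dz":12.2,"rx":0.0008,"ry":-0.0018,"rz":0.0002}
```

B is in line with the TCP. C's head edge is at y=.120, so I'll aim for y=.0917 to keep a gap of about 6 mm.

Call:
arm_command --rows '[{"dx": -5, "dy": 8, "dz": 3, "rx": 0, "ry": -0.008, "rz": 0, "jaw": 0}, {"dx": -4, "dy": 7, "dz": 4, "rx": 0, "ry": -0.006, "rz": 0, "jaw": 0}, {"dx": 0, "dy": 2, "dz": 4, "rx": 0, "ry": 0, "rz": 0, "jaw": 0}, {"dx": 0, "dy": 0, "dz": 0, "rx": 0, "ry": 0, "rz": 0, "jaw": 0}]'

```text
time: 20.45
tcp_pos: [0.5636, 0.0907, 0.2758]
orientation: [[-0.0, 0.037, 0.999], [-0.003, 0.999, -0.037], [-1.0, -0.003, 0.0]]
force: [-0.3, 0.5, -1.5]
opening: 0.0096
```

```bash
python3 -c "
from h import *
plan(.65,.0917,.277,-2.4,8)"
```

```text
t20.45 now [0.5636 0.0907 0.2758] F [-0.28  0.53 -1.49] op 0.0096 turn [0.3 0.  0.2]
{"dx":-0.2,"dy":0.5,"dz":10.8,"rx":0.0006,"ry":0.0000,"rz":0.0003}
{"dx":-0.2,"dy":0.5,"dz":10.8,"rx":0.0006,"ry":0.0000,"rz":0.0003}
{"dx":-0.2,"dy":0.5,"dz":10.8,"rx":0.0006,"ry":0.0000,"rz":0.0003}
{"dx":-0.2,"dy":0.5,"dz":10.8,"rx":0.0006,"ry":0.0000,"rz":0.0003}
{"dx":-0.2,"dy":0.6,"dz":10.8,"rx":0.0006,"ry":0.0000,"rz":0.0003}
{"dx":-0.2,"dy":0.6,"dz":10.8,"rx":0.0006,"ry":0.0000,"rz":0.0003}
{"dx":-0.2,"dy":0.6,"dz":10.8,"rx":0.0006,"ry":0.0000,"rz":0.0003}
{"dx":-0.2,"dy":0.6,"dz":10.8,"rx":0.0006,"ry":0.0000,"rz":0.0003}
```

Call:
arm_command --rows '[{"dx": -0.5, "dy": 0.5, "dz": 9, "rx": 0.002, "ry": 0, "rz": 0.002, "jaw": 0}, {"dx": -0.5, "dy": 0.5, "dz": 11, "rx": 0.002, "ry": 0, "rz": 0.001, "jaw": 0}, {"dx": 0, "dy": 0.5, "dz": 11, "rx": 0, "ry": 0, "rz": 0, "jaw": 0}, {"dx": 0, "dy": 0.5, "dz": 11, "rx": 0, "ry": 0, "rz": 0, "jaw": 0}, {"dx": 0, "dy": 0.5, "dz": 11, "rx": 0, "ry": 0, "rz": 0, "jaw": 0}, {"dx": 0, "dy": 0.5, "dz": 11, "rx": 0, "ry": 0, "rz": 0, "jaw": 0}, {"dx": 0, "dy": 0.5, "dz": 10, "rx": 0, "ry": 0, "rz": 0, "jaw": 0}, {"dx": 0, "dy": 0.5, "dz": 6, "rx": 0, "ry": 0, "rz": 0, "jaw": 0}, {"dx": 0, "dy": 0, "dz": 0, "rx": 0, "ry": 0, "rz": 0, "jaw": 0}]'

```text
time: 21.35
tcp_pos: [0.6523, 0.09, 0.2757]
orientation: [[-0.0, 0.043, 0.999], [-0.0, 0.999, -0.043], [-1.0, -0.0, -0.0]]
force: [0.4, 1.1, -2.0]
opening: 0.0093
```

```bash
python3 -c "
from h import *
bar(); weigh(1)
plan(.65,.0917,.245,-2.4,1)"
```

```text
scene 277 tilt 0.0699 z@pivot 0.2204 x [0.0466 0.647 ] -0.217 0.017
top 267 tilt 0.0619 z@pivot 0.2174 x [0.0365 0.645 ] -0.216 0.074
F [-0.93  0.31 -1.62]
t21.50 now [0.6512 0.09   0.2759] F [-0.93  0.31 -1.62] op 0.0099 turn [-0.1 -0.   0. ]
{"dx":30.9,"dy":1.6,"dz":-1.2,"rx":-0.0011,"ry":-0.0007,"rz":0.0001}
```

Call:
arm_command --rows '[{"dx": 6, "dy": 1.5, "dz": -1.5, "rx": 0, "ry": 0, "rz": 0, "jaw": 0}, {"dx": 8, "dy": 0.5, "dz": 0, "rx": 0, "ry": 0, "rz": 0, "jaw": 0}, {"dx": 8, "dy": 0, "dz": 0, "rx": 0, "ry": 0, "rz": 0, "jaw": 0}, {"dx": 6, "dy": 0, "dz": 0, "rx": 0, "ry": 0, "rz": 0, "jaw": 0}, {"dx": 5, "dy": 0, "dz": 0, "rx": 0, "ry": 0, "rz": 0, "jaw": 0}, {"dx": 0, "dy": 0, "dz": 0, "rx": 0, "ry": 0, "rz": 0, "jaw": 0}, {"dx": 0, "dy": 0, "dz": 0, "rx": 0, "ry": 0, "rz": 0, "jaw": 0}]'

```text
time: 22.2
tcp_pos: [0.6486, 0.0929, 0.2414]
orientation: [[0.001, 0.042, 0.999], [0.001, 0.999, -0.042], [-1.0, 0.001, 0.001]]
force: [0.2, 0.5, -0.2]
opening: 0.0095
```

```bash
python3 -c "
from h import *
bar(); weigh(2)
plan(.65,.0917,.236,-2.4,1)"
```

```text
scene 345 tilt -0.0028 z@pivot 0.2208 x [0.0422 0.6464] -0.218 0.163
top 335 tilt -0.0008 z@pivot 0.2189 x [0.0451 0.6462] -0.215 0.165
F [-0.35  0.3  -0.21]
t22.40 now [0.6486 0.093  0.2416] F [-0.84  0.14 -0.7 ] op 0.0096 turn [-0.   0.1 -0.1]
{"dx":5.6,"dy":-1.2,"dz":1.4,"rx":-0.0005,"ry":0.0013,"rz":-0.0009}
```

Call:
arm_command --rows '[{"dx": 2, "dy": 0, "dz": 1, "rx": 0, "ry": 0, "rz": 0, "jaw": 0}, {"dx": 0, "dy": 0, "dz": 0, "rx": 0, "ry": 0, "rz": 0, "jaw": 0}, {"dx": 0, "dy": 0, "dz": 0, "rx": 0, "ry": 0, "rz": 0, "jaw": 0.1}, {"dx": 0, "dy": 0, "dz": 0, "rx": 0, "ry": 0, "rz": 0, "jaw": 0.2}, {"dx": 0, "dy": 0, "dz": 0, "rx": 0, "ry": 0, "rz": 0, "jaw": 0.4}, {"dx": 0, "dy": 0, "dz": 0, "rx": 0, "ry": 0, "rz": 0, "jaw": 0.4}, {"dx": -8, "dy": 0, "dz": 0, "rx": 0, "ry": 0, "rz": 0, "jaw": 0.4}, {"dx": -18, "dy": 0, "dz": 0, "rx": 0, "ry": 0, "rz": 0, "jaw": 0.4}, {"dx": -25, "dy": 0, "dz": 0, "rx": 0, "ry": 0, "rz": 0, "jaw": 0.4}, {"dx": -30, "dy": 0, "dz": 0, "rx": 0, "ry": 0, "rz": 0, "jaw": 0.4}]'

```text
time: 23.4
tcp_pos: [0.6471, 0.0922, 0.3185]
orientation: [[-0.009, 0.043, 0.999], [-0.001, 0.999, -0.043], [-1.0, -0.001, -0.009]]
force: [0.2, 0.3, 0.5]
opening: 0.0349
```

Call:
arm_command --rows '[{"dx": -20, "dy": 0, "dz": -40, "rx": 0, "ry": 0, "rz": 0, "jaw": 0.4}, {"dx": -10, "dy": 0, "dz": -45, "rx": 0, "ry": 0, "rz": 0, "jaw": 0.4}, {"dx": 0, "dy": 0, "dz": -40, "rx": 0, "ry": 0, "rz": 0, "jaw": 0.4}, {"dx": 0, "dy": 0, "dz": 0, "rx": 0, "ry": 0, "rz": 0, "jaw": 0.4}, {"dx": 0, "dy": 0, "dz": 0, "rx": 0, "ry": 0, "rz": 0, "jaw": 0.4}, {"dx": 0, "dy": 0, "dz": 0, "rx": 0, "ry": 0, "rz": 0, "jaw": 0.4}, {"dx": 0, "dy": 0, "dz": 0, "rx": 0, "ry": 0, "rz": 0, "jaw": 0.4}, {"dx": 0, "dy": 0, "dz": 0, "rx": 0, "ry": 0, "rz": 0, "jaw": 0.4}]'

```text
time: 24.2
tcp_pos: [0.5242, 0.0977, 0.3597]
orientation: [[0.006, 0.044, 0.999], [0.001, 0.999, -0.044], [-1.0, 0.001, 0.006]]
force: [0.1, 1.0, -0.1]
opening: 0.035
```

```bash
python3 -c "
from h import *
bar('6.png'); o=get_obs(); print(o['time'],o['tcp_pos'],o['force'])
a=cv2.imread('pics/scene6.png')[130:310,150:500]
cv2.imwrite('pics/s6c.png',cv2.resize(a,None,fx=2.2,fy=2.2,interpolation=2))"
```

```text
scene 465 tilt -0.0141 z@pivot 0.2208 x [0.0453 0.6467] -0.216 0.17
top 353 tilt -0.0137 z@pivot 0.2186 x [0.0438 0.646 ] -0.216 0.045
24.3 [0.52399561 0.09769804 0.35939664] [-0.16244969 -0.53402697 -0.11032079]
```

View pics/s6c.png

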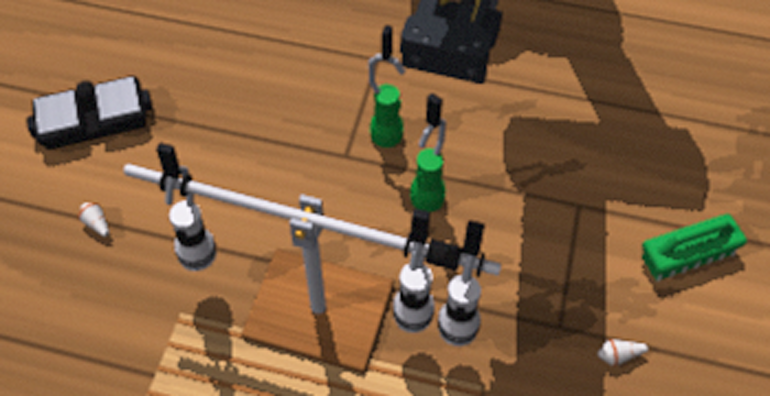

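All three torches hang in their slots. The bar reads -0.014 rad, the same as it read empty at the start (-0.013), so I take that as the camera's calibration offset and the bar as level. The gripper is clear, so I'll hand in.

```bash
python3 -c "
from h import *
bar(); arm.sign_off()"
```

```text
scene 463 tilt -0.0152 z@pivot 0.2208 x [0.0467 0.6468] -0.217 0.17
top 351 tilt -0.0153 z@pivot 0.2187 x [0.044 0.646] -0.217 0.045
the job is handed in; nothing more can be done
```

All three torches are hanging, one in each slot, and I handed the job in at about 24 s of the 72 s allowed.

| Order | Torch | Weighed | Slot | Bar tilt after hanging |
|---|---|---|---|---|
| 1 | C, empty | about 1.7 N | left outer | -0.139 rad |
| 2 | A, heavy | about 3.35 N | right | +0.07 rad |
| 3 | B, empty | about 1.9 N | left inner | -0.014 rad |

- **Level:** the last check before hand-in read -0.015 rad, where an exactly level bar would read 0. The empty bar read about -0.013 rad before anything was hung, so I put the difference down to camera calibration. I had no independent way to confirm that.
- **Stops:** the bar stayed inside its ±0.185 stops at every reading.
- **Clear and undisturbed:** the final picture shows the gripper clear of everything. The mask, brush, shells and the two green look-alikes appear to be where they started, though I judged that by eye rather than re-measuring them.

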